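# Set the stone slide under the inspection lamp and load it

### The arm

A 6-joint arm with a two-finger parallel gripper is mounted at the origin on the work surface. World frame = base frame: x ahead of the robot, y to its left, z up, the work surface at z = 0. Lengths are in m, angles in degrees, forces in N, time in s.
With the tool pointing down it reaches from about 0.325 to 1 m from the base axis. Payload 5.1 kg.
Tool frame: the origin (TCP) lies on the centre line of the jaws, within the pads' length; the fingertips stand env.tip_extent ahead of it and the grasp point (between the pads) lies 3 mm ahead of it (env.tip_extent is the distance from the TCP to the fingertips, in m); z points along the fingers, y is the line along which they close (so a half turn about z gives the same grasp; the last joint's range is limited). The gripper opens to 85 mm and grips with 20 to 120 N. Pads are 22 mm wide; open, the fingers measure 114 mm over their backs; the gripper's body (76 mm by 85 mm) begins 54 mm behind the grasp point. The pads swing forward as they close: fully open they stand 13 mm farther back than shut.
Start: joints at [-4.733, 7.093, 94.555, -0, 78.352, -4.733], TCP at [0.65, -0, 0.253] pointing down, gripper open.
Joint ranges: [-149.61, 149.61], [-58.7, 133.49], [1.44, 155.28], [-77.14, 257.14], [18.33, 153.61], [-166.67, 166.67]. Speed limits (degrees/s): [147.25, 147.25, 180, 180, 180, 180].

### API

Orientations are given as [roll, pitch, yaw] about the fixed x, y, z axes, in that order (R = Rz(yaw) Ry(pitch) Rx(roll)).
In Python, from rig import state, capture, camera_info, env, finder gives the robot as it stands.
- The arm moves only by the tool step_arm, never from a script. Its argument "motion" is a list of rows, each an object with "linear": the shift along the tool's x, y, z in m, a list of three; "roll": the turn about the tool's z in rad; "hand": the opening, from -1 (shut) to 1 (fully open). A call has 1 to 5 rows; each row is the pose to reach, as a shift and turn from the pose commanded when the call began, along the tool's axes at that moment; what a row does not reach only later rows make up. A row lasts 1/8 s, in which the tool goes at most 62.5 mm and 10.7 degrees, less where a joint would pass 70% of its speed; a pose out of reach is approached as far as the arm can. A call with a gripper value outside its range is refused whole. The fingers move at their own pace and stop on an object; "force" is the grip in N (left out, the last holds). Time passes only in rows, so rows that repeat a pose let the fingers close. It gives the time, the measured TCP pose, the force, the opening and the grip force at its end, in the units of the state.
- state(): the state, without advancing time (a new reading comes with each control period).
- capture(name): name is "scene" or "side" or "wrist"; returns (picture, depth): 384x512x3 uint8, blue, green, red; 384x512 float32, m along the optical axis (not along the pixel's ray), 0 where there is no reading.
- camera_info(name): a dict with "camera_matrix" (3x3 intrinsics, pixels), "cam_to_world" (4x4, takes a point from camera to world coordinates); the wrist camera has in their place "mount" (4x4, takes a point from camera to tool coordinates, whose origin is the TCP and whose axes are the flange's). Camera axes: x right, y down, z forward; pixel columns grow to the right and rows downward; lengths in m; the calibration is good to about 2 mm. A picture is of the moment at which its call begins: read the wrist's pose just before it. camera_info takes no time and is no camera call.
- env.hand_in(): hands the job in; it is judged then, once.
Trained networks look in the newest picture that a camera, given by its name, has taken for a name from the list of things; names that differ only in an ending like _2 or _b are one class to them, and where a whole thing is asked for, a point or a joint stands for the part that bears it (a point fixed in the world has none). Each returns a list of dicts, best first, with "conf" (0 to 1); they miss things now and then, are a little off and sometimes report something else, mostly with a low value. They report only what shows in the picture. A call takes as long as a camera call. They do not tell look-alikes from the thing itself.
- finder.spot_in(camera, thing): "extent" ([left, top, width, height] in pixels, round what is visible of it).
The state is a dict: "time_s": time; "q": joint angles; "joint_velocities": joint speeds; "joint_efforts": joint torques, N m; "tcp_pos": TCP position; "orientation": TCP orientation; "contact_force": force on the tool from outside, world axes, zero at the start; "torque": the same for the moment, N m; "grip_width": finger opening in m; "grip_force": force on a finger pad.
Only numpy, scipy, OpenCV 4.12 (cv2) and the standard library are available. Lean on these libraries where they do the work, as an engineer would, in place of code of your own. Each camera call takes 0.05 s, during which the arm holds its last target. There are 200 camera calls.

### The job

Swing the lamp well aside (60 degrees or more, left or right), then unlock the clamp lever of the slide, slide the carriage until its brass pointer lines up with the brass arrow on the lamp's foot, and lock the clamp again. Then set every stone block that lies on the bench into the carriage's tray, each flat on the tray floor with the stone up, and last swing the lamp back so that its head is over the middle of the tray. Let the glue bottle, the bowl and the cup stand where they are.

Things in the scene. Friction and masses are not known exactly. Their poses are not given: they have to be found in the camera images.
- fixture: fixed steel bed of the slide, 70 wide (x) x 440 long (y) x 30 mm high, origin at the centre of its underside on the bench; the carriage runs along its y axis, which points to the robot's left, give or take a few degrees. Its place and yaw vary
- carriage (a joint): position of the aluminium carriage along the bed, m, 0 to 0.2, growing towards the bed's +y; 6 N of sliding friction when the clamp is unlocked, held fast when locked (clamp below about 0.5). It carries the tray, the grip post and the clamp lever
- tray (a point): centre of the tray floor on the carriage, 46 mm above the bench, axes as the bed's. Tray inside: 130 (x) x 160 (y) mm, rim 8 mm high and 5 mm thick
- pointer (a point): tip of the brass pointer on the far (+x) edge of the carriage, 82 mm in x from the tray centre and level with it in y
- mark (a point): tip of the brass arrow on the lamp's foot that the pointer must face: same y along the bed (within 6 mm); axes as the bed's, and it is level with the pointer and 4 mm beyond it in x when lined up. Its place along the bed varies
- post_top (a point): centre of the top of the carriage's grip post: upright black round post of 18 mm diameter, 52 mm tall, standing on the carriage plate 107 mm to the -y side of the tray centre; pinch it from above to slide the carriage
- clamp (a joint): angle of the clamp lever, rad, 0 locked to 1.4 unlocked; stays where it is left, 2 to 3 N at the knob turns it (a tight grip that does not turn along with the knob drags the carriage instead). At 0 the lever points to the bed's -x (square to the bed, along the tray's edge), at 1.4 nearly to the bed's +y: seen from above it unlocks clockwise. Unlocked means above 1.0, locked below 0.2
- clamp_pivot (a point): point on the vertical axis of the clamp lever at the height of its knob's top, 115 mm to the +y side of the tray centre
- clamp_knob (a point): centre of the top of the clamp lever's knob: upright black round post of 18 mm diameter, standing 40 mm proud of the lever bar, 75 mm from the pivot axis
- lamp (a joint): angle of the lamp's arm, rad, -1.5 to 1.5; at 0 the arm points to the bed's -x, square across the slide, growing as the head swings to the bed's +y (robot's left); stays where it is left, about 2 N at the pin turns it. Well aside means beyond 0.9 either way
- lamp_pivot (a point): point on the vertical axis of the lamp's column at the height of the pin's top; the column stands 170 mm beyond (+x of) the slide's centre line, square behind the mark. Column 26 mm in diameter; foot 80 x 100 mm
- lamp_pin (a point): centre of the top of the pin on the lamp's arm: upright black round pin of 18 mm diameter, standing 50 mm proud of the arm, 110 mm from the column axis, its top 279 mm above the bench; pinch it from above to swing the lamp
- lamp_head (a point): centre of the underside of the round lamp head, 90 mm in diameter and 24 mm thick, 170 mm from the column axis, 205 mm above the bench
- block1: an amber cabochon cemented on a plain wooden holding block, all four alike and interchangeable: block 64 (along its x) x 30 (y) x 30 (z) mm, topped by a round amber dome 27 mm across and 12 mm high; origin at the centre of the block's underside, z up; about 70 g; stands loose on the bench right of the slide (robot's right). Three or four of the blocks are present
- block2: an amber cabochon cemented on a plain wooden holding block, all four alike and interchangeable: block 64 (along its x) x 30 (y) x 30 (z) mm, topped by a round amber dome 27 mm across and 12 mm high; origin at the centre of the block's underside, z up; about 70 g; stands loose on the bench right of the slide (robot's right). Three or four of the blocks are present
- block3: an amber cabochon cemented on a plain wooden holding block, all four alike and interchangeable: block 64 (along its x) x 30 (y) x 30 (z) mm, topped by a round amber dome 27 mm across and 12 mm high; origin at the centre of the block's underside, z up; about 70 g; stands loose on the bench right of the slide (robot's right). Three or four of the blocks are present
- block4: an amber cabochon cemented on a plain wooden holding block, all four alike and interchangeable: block 64 (along its x) x 30 (y) x 30 (z) mm, topped by a round amber dome 27 mm across and 12 mm high; origin at the centre of the block's underside, z up; about 70 g; stands loose on the bench right of the slide (robot's right). Three or four of the blocks are present
- glue: bystander: amber glue bottle with a black cap, 44 mm in diameter, 110 mm tall, origin at the centre of its underside
- bowl: bystander: blue ceramic bowl, 110 mm across, 45 mm high, origin at the centre of its underside
- cup: bystander: pink cup, 72 mm across, 80 mm high, origin at the centre of its underside
There are look-alikes about, which are no part of the job. Leave any blue look-alike of the block4 alone. What is shaped like the block2 but pink is not meant.

How it is judged (in metres and radians):
On the way, in this order (a step that is already met when the one before it is completed fails the run):
1. the lamp is swung well aside ((value of joint lamp above 0.9 rad or value of joint lamp below -0.9 rad)), for 0.2 s.
2. the clamp is unlocked (value of joint clamp above 1 rad), for 0.2 s.
3. the carriage's pointer is at the arrow and the clamp is locked again (y of pointer in the frame of mark between -0.006 and 0.006 m and value of joint clamp below 0.2 rad and velocity of joint carriage between -0.01 and 0.01 m/s), for 0.3 s.
4. all stone blocks stand flat on the tray floor (x of block1 in the frame of tray between -0.053 and 0.053 m and y of block1 in the frame of tray between -0.068 and 0.068 m and z of each of block1, block2, block3, block4 in the frame of tray below 0.004 m and angle between each of block1, block2, block3, block4's own z axis and vertical below 0.15 rad and x of block2 in the frame of tray between -0.053 and 0.053 m and y of block2 in the frame of tray between -0.068 and 0.068 m and x of block3 in the frame of tray between -0.053 and 0.053 m and y of block3 in the frame of tray between -0.068 and 0.068 m and x of block4 in the frame of tray between -0.053 and 0.053 m and y of block4 in the frame of tray between -0.068 and 0.068 m and linear speed of each of block1, block2, block3, block4 below 0.02 m/s), for 0.2 s.
5. the lamp's head is over the middle of the tray (horizontal distance between lamp_head and tray below 0.03 m), for 0.2 s.
At the end, for the whole second after the job is handed in: Pointer within 6 mm of the arrow along the bed; clamp locked (below 0.2 rad); every block present flat inside the tray (centre within 53 x 68 mm of the tray centre, within 4 mm of the floor, tilt under 0.15 rad) and at rest; lamp head centre within 30 mm of the tray centre horizontally (all of step 4 and y of pointer in the frame of mark between -0.006 and 0.006 m and value of joint clamp below 0.2 rad and horizontal distance between lamp_head and tray below 0.03 m); the robot touches nothing.
It fails at once if the glue is knocked over or pushed more than 30 mm (distance of glue from where it was at the start of the episode above 0.03 m or angle between glue's own z axis and vertical above 0.5 rad).
It fails at once if the bowl is knocked over or pushed more than 30 mm (distance of bowl from where it was at the start of the episode above 0.03 m or angle between bowl's own z axis and vertical above 0.5 rad).
It fails at once if the cup is knocked over or pushed more than 30 mm (distance of cup from where it was at the start of the episode above 0.03 m or angle between cup's own z axis and vertical above 0.5 rad).
Of block1, block2, block3, block4 only 3 to 4 are there at a start; the rules pass over those that are not, and their reading is None.
At some moment in a run one of block1, block2, block3, block4 may be knocked a few centimetres aside while the robot is not near it.
Once in a run the grip may slacken for a moment while it holds something.
It also fails if it takes over 208 s, if anything falls off the work surface, if the arm or the gripper's body presses on something with over 40 N, if the wrist force passes 120 N, or if a joint passes its speed limit or range.

## Working session

There is one attempt and no reset: what is moved stays moved. The work goes in short steps, Python scripts to look and compute and a tool call to move; the robot and the scene stay as the last step left them, time stands still between calls to the robot, and variables do not carry over. Pictures are saved under pics/ and viewed, at most 14 in all, crops included, and the job is handed in when it is done.

Besides the shell and the picture viewer there is one more tool, called after ">>>" as name([rows], argument=value, ...), one row to a line, values as JSON. step_arm: Moves the arm, as the interface text tells. Its arguments: {"type":"object","properties":{"motion":{"type":"array"},"force":{"type":"number"}},"required":["motion"]}

```bash
mkdir -p pics; cat > h.py <<'E'
import numpy as np, cv2
from rig import state, capture, camera_info, env, finder
from scipy.spatial.transform import Rotation as R
def T_tool(s=None):
    s=s or state(); T=np.eye(4); T[:3,:3]=R.from_euler('xyz',s['orientation'],degrees=True).as_matrix(); T[:3,3]=s['tcp_pos']; return T
def shot(cam):
    s=state(); p,d=capture(cam); i=camera_info(cam); K=np.array(i['camera_matrix'])
    M=np.array(i['cam_to_world']) if 'cam_to_world' in i else T_tool(s)@np.array(i['mount'])
    return p,d,K,M
def cloud(d,K,M):
    v,u=np.mgrid[:d.shape[0],:d.shape[1]]
    P=np.stack([(u-K[0,2])/K[0,0]*d,(v-K[1,2])/K[1,1]*d,d],-1)@M[:3,:3].T+M[:3,3]
    P[d<=0]=np.nan; return P
def proj(X,K,M):
    c=np.linalg.inv(M)@np.append(X,1); return (K@c[:3])[:2]/c[2]
E
python3 - <<'E'
from h import *
print(state()); print(env.tip_extent)
for c in ('scene','side'):
    p,d,K,M=shot(c); cv2.imwrite(f'pics/{c}0.png',p); np.savez(f'{c}0.npz',p=p,d=d,K=K,M=M)
    print(c,K.round(1).tolist(),M.round(3).tolist())
    for t in ('fixture','tray','pointer','mark','post_top','clamp_knob','lamp_pin','lamp_head','block1','glue','bowl','cup'):
        print(t,[(np.round(r['extent']).astype(int).tolist(),round(r['conf'],2)) for r in finder.spot_in(c,t)[:7]])
E
```

```text
{'time_s': 0.0, 'q': array([-4.73214684e+00,  7.13450560e+00,  9.46325976e+01,  9.43401096e-04,
        7.83539119e+01, -4.73206787e+00]), 'joint_velocities': array([-0.04579452,  0.05784542, -0.02440249, -0.02769724, -0.06043924,
        0.07293309]), 'joint_efforts': array([ 3.96925461e-04, -4.23608243e+01, -3.65454090e+01,  2.94756808e-05,
        6.89593100e-03,  2.82237529e-06]), 'tcp_pos': array([6.49436925e-01, 2.71427739e-05, 2.52056897e-01]), 'orientation': array([-1.79879474e+02, -1.09037180e-02,  8.99997181e+01]), 'contact_force': array([ 0.52996393, -0.02836907, -0.05957734]), 'torque': array([ 0.03320577, -0.07854679, -0.01765242]), 'grip_force': 0.0, 'grip_width': 0.08520316862194259}
0.022
scene [[368.2, 0.0, 251.3], [0.0, 368.2, 194.0], [0.0, 0.0, 1.0]] [[0.589, 0.575, -0.568, 1.095], [0.808, -0.426, 0.406, -0.542], [-0.009, -0.698, -0.716, 0.832], [0.0, 0.0, 0.0, 1.0]]
fixture [([236, 148, 125, 88], 0.85), ([242, 148, 76, 72], 0.66), ([295, 151, 20, 26], 0.24)]
tray [([244, 150, 76, 70], 0.79)]
pointer [([245, 146, 73, 70], 0.83)]
mark [([342, 112, 41, 115], 0.6), ([
[... 790 characters left out ...]
[204, 148, 62, 93], 0.59)]
tray [([207, 160, 59, 65], 0.85)]
pointer [([206, 158, 58, 66], 0.69), ([212, 87, 74, 32], 0.62)]
mark [([207, 88, 90, 90], 0.66), ([321, 209, 21, 44], 0.62), ([210, 90, 78, 32], 0.55), ([317, 195, 42, 31], 0.48)]
post_top [([207, 156, 58, 69], 0.98), ([337, 248, 35, 45], 0.22)]
clamp_knob [([203, 157, 37, 18], 0.82)]
lamp_pin [([212, 92, 76, 24], 0.69)]
lamp_head [([210, 91, 91, 89], 0.45)]
block1 [([198, 333, 38, 39], 0.92), ([202, 261, 30, 19], 0.91), ([259, 247, 28, 29], 0.88), ([173, 281, 18, 36], 0.81), ([266, 286, 34, 30], 0.75), ([164, 245, 20, 28], 0.75), ([216, 291, 32, 34], 0.64)]
glue [([322, 211, 22, 43], 0.57)]
bowl []
cup [([336, 249, 36, 43], 0.89)]
```

```bash
python3 - <<'E'
from h import *
for c,(x0,y0,x1,y1) in (('scene',(100,90,400,330)),('side',(150,70,390,380))):
    p=cv2.imread(f'pics/{c}0.png')[y0:y1,x0:x1]
    f=min(800/p.shape[1],600/p.shape[0]); cv2.imwrite(f'pics/{c}0c.png',cv2.resize(p,None,fx=f,fy=f,interpolation=cv2.INTER_CUBIC)); print(c,f)
E
```

```text
scene 2.5
side 1.935483870967742
```

View pics/scene0c.png

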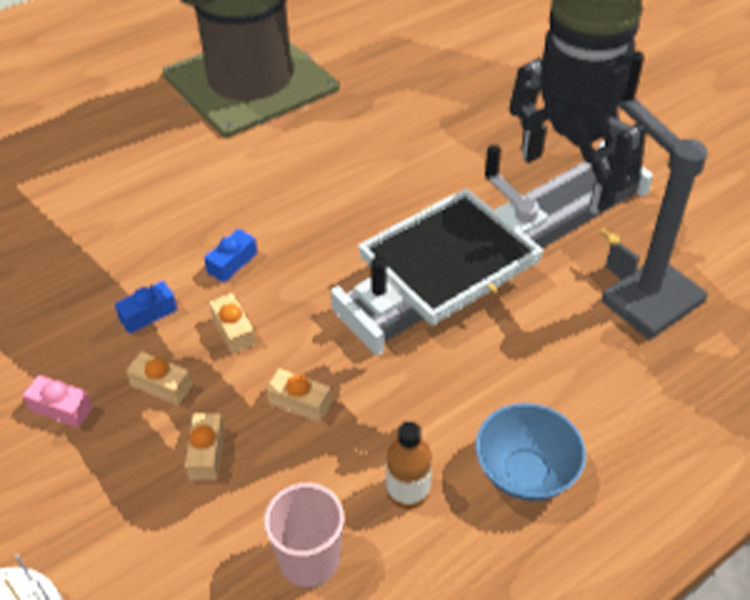

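View pics/side0c.png

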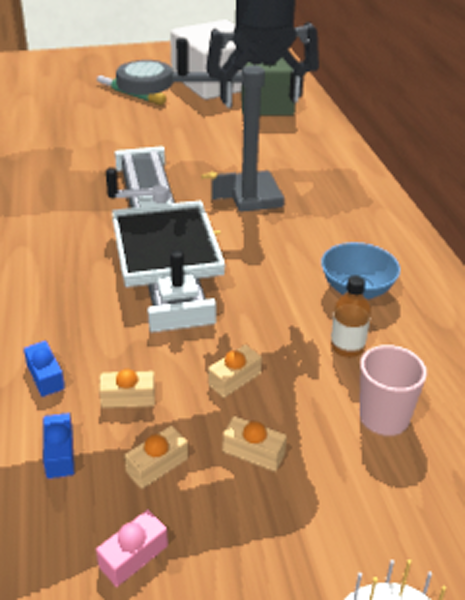

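```bash
python3 - <<'E'
from h import *
L=[]
for c in ('scene','side'):
    z=np.load(c+'0.npz'); P=cloud(z['d'],z['K'],z['M']); p=z['p']
    h=cv2.cvtColor(p,cv2.COLOR_BGR2HSV)
    bench=P[...,2][(abs(P[...,2])<.02)]; print(c,'bench z',np.nanmedian(bench),np.nanstd(bench))
    X=P.reshape(-1,3); H=h.reshape(-1,3).astype(int)
    # tray floor
    m=(abs(X[:,2]-.046)<.008)&(H[:,2]<50)&(X[:,0]>.3)
    lab=m.reshape(p.shape[:2]).astype(np.uint8); n,l,st,ce=cv2.connectedComponentsWithStats(lab)
    i=1+st[1:,4].argmax(); q=X[l.ravel()==i]; r=cv2.minAreaRect((q[:,:2]*1000).astype(np.float32)); print('tray',r,q[:,2].mean(),len(q))
    # block tops
    m=(X[:,2]>.012)&(X[:,2]<.055)&(X[:,1]<-.0)
    l0=m.reshape(p.shape[:2]).astype(np.uint8); n,l,st,ce=cv2.connectedComponentsWithStats(l0)
    for i in range(1,n):
        if st[i,4]<60: continue
        k=l.ravel()==i; q=X[k]; t=q[(abs(q[:,2]-.030)<.004)]
        if len(t)<20: continue
        r=cv2.minAreaRect((t[:,:2]*1000).astype(np.float32)); d=q[q[:,2]>.036]
        print(i,st[i,:4],'H',np.median(H[k],0),'rect',np.round(r[0]),np.round(r[1]),round(r[2],1),'dome',d[:,:2].mean(0).round(3) if len(d) else None, 'zmax',q[:,2].max().round(3))
    m=(X[:,2]>.17)&(X[:,1]>-.1)&(X[:,0]>.3)
    q=X[m]; print('lampish',len(q), q.min(0),q.max(0))
    m=(H[:,0]>18)&(H[:,0]<32)&(H[:,1]>150)&(H[:,2]>120)&(X[:,2]>.02); 
    l0=m.reshape(p.shape[:2]).astype(np.uint8); n,l,st,ce=cv2.connectedComponentsWithStats(l0)
    for i in range(1,n): print('brass',st[i],X[l.ravel()==i].mean(0).round(3)) if st[i,4]>1 and st[i,4]<200 else 0
E
```

```text
scene bench z -0.000765015577463668 0.0036111943041542095
tray ((506.8782653808594, 22.907657623291016), (118.97547912597656, 71.96376037597656), 1.3656350374221802) 0.046167158214964525 451
1 [  0  32 111  37] H [ 96. 166.  75.] rect [-933. -267.] [531.  34.] 88.5 dome [-0.931 -0.284] zmax 0.055
2 [177 112  33  29] H [16. 64. 70.] rect [ 39. -44.] [99. 25.] 41.5 dome [ 0.043 -0.041] zmax 0.055
22 [233 174  67  56] H [85. 10. 72.] rect [ 555. -105.] [191.  78.] 54.1 dome [ 0.516 -0.064] zmax 0.055
23 [182 182  21  19] H [110. 196. 199.] rect [ 330. -222.] [31. 65.] 19.3 dome [ 0.333 -0.223] zmax 0.043
24 [146 203  25  19] H [111. 196. 151.] rect [ 347. -345.] [63. 34.] 89.4 dome [ 0.348 -0.346] zmax 0.043
25 [184 208  18  21] H [ 17. 112. 239.] rect [ 429. -276.] [30. 65.] 82.0 dome [ 0.43  -0.277] zmax 0.043
26 [151 231  26  19] H [ 16.  114.  180.5] rect [ 449. -380.] [65. 32.] 28.7 dome [ 0.451 -0.381] zmax 0.043
27 [207 238  26  19] H [ 16.  113.  184.5] rect [ 561. -269.] [64. 31.] 31.8 dome [ 0.562 -0.269] zmax 0.043
28 [109 241  27  19] H [169.  97. 244.] rect [ 413. -483.] [6
[... 2759 characters left out ...]
6] H [ 17. 112. 198.] rect [ 556. -381.] [32. 65.] 53.7 dome [ 0.556 -0.383] zmax 0.045
16 [215 290  32  30] H [ 17.  112.  189.5] rect [ 448. -379.] [64. 32.] 28.3 dome [ 0.448 -0.381] zmax 0.046
17 [415 328  97  56] H [ 11. 144. 137.] rect [ 751. -600.] [ 3. 28.] 17.2 dome [ 0.811 -0.588] zmax 0.055
18 [200 333  37  37] H [168.  91. 246.] rect [ 411. -482.] [64. 31.] 32.9 dome [ 0.412 -0.483] zmax 0.047
20 [325 372  17  12] H [  0.   0. 255.] rect [ 601. -573.] [34. 10.] 33.9 dome [ 0.597 -0.584] zmax 0.055
lampish 22346 [ 0.30702291 -0.06406224  0.17000721] [1.3546346  2.1785287  0.55468137]
brass [229 118   6   3  13] [0.576 0.553 0.024]
brass [214 262   2   2   3] [ 0.427 -0.274  0.044]
```

```bash
python3 - <<'E'
from h import *
A=[]
for c in ('scene','side'):
    z=np.load(c+'0.npz'); P=cloud(z['d'],z['K'],z['M']); p=z['p']; X=P.reshape(-1,3); H=cv2.cvtColor(p,cv2.COLOR_BGR2HSV).reshape(-1,3).astype(int)
    X=X-[0,0,{'scene':0,'side':.002}[c]]
    roi=(X[:,0]>.38)&(X[:,0]<.64)&(X[:,1]>-.12)&(X[:,1]<.35)
    m=roi&(abs(X[:,2]-.05)<.007)&((X[:,1]>-.07)&(X[:,1]<.11))
    l0=m.reshape(p.shape[:2]).astype(np.uint8); n,l,st,ce=cv2.connectedComponentsWithStats(l0); i=1+st[1:,4].argmax()
    q=X[l.ravel()==i]; print(c,'traycomp',st[i],cv2.minAreaRect((q[:,:2]*1000).astype(np.float32)))
    # bed: z 0.03 and ends
    q=X[roi&(X[:,2]>.02)&(X[:,2]<.06)&(H[:,2]>110)]; print('bed rect',cv2.minAreaRect((q[:,:2]*1000).astype(np.float32)))
    for nm,zlo,zhi,yl,yh in (('post',.062,.12,-.15,.0),('knob',.075,.13,.08,.3)):
        q=X[roi&(X[:,2]>zlo)&(X[:,2]<zhi)&(H[:,2]<70)&(X[:,1]>yl)&(X[:,1]<yh)]; print(nm,len(q),q.min(0).round(3),q.max(0).round(3),np.median(q,0).round(3)) if len(q) else 0
    m=(X[:,2]>.10)&(X[:,2]<.3)&(X[:,0]>.35)&(X[:,0]<.95)&(X[:,1]>-.2)&(X[:,1]<.4)
    A.append(X[m])
    # side orthographic plot of things
a=np.vstack(A)
im=np.full((600,800,3),255,np.uint8)
for x,y,zz in a[a[:,2].argsort()]:
    u=int((.4-y)*1300);v=int((.85-x)*1300)
    if 0<=u<800 and 0<=v<600: cv2.circle(im,(u,v),1,cv2.applyColorMap(np.uint8([[int((zz-.1)/.2*255)]]),cv2.COLORMAP_JET)[0,0].tolist(),-1)
cv2.imwrite('pics/top.png',im)
E
```

```text
scene traycomp [ 253  166   64   47 1659] ((515.6669921875, 20.099708557128906), (153.49977111816406, 179.33187866210938), 0.4218160808086395)
bed rect ((533.9011840820312, 87.682373046875), (416.4825744628906, 182.32015991210938), 84.74983215332031)
post 1 [ 0.511 -0.118  0.097] [ 0.511 -0.118  0.097] [ 0.511 -0.118  0.097]
knob 44 [0.439 0.092 0.075] [0.454 0.111 0.105] [0.448 0.098 0.094]
side traycomp [ 208  170   56   38 1478] ((515.8616943359375, 19.323463439941406), (151.18861389160156, 179.14186096191406), 0.3806312382221222)
bed rect ((536.2360229492188, 88.82498168945312), (426.3290710449219, 185.83035278320312), 83.96739196777344)
post 4 [ 0.51  -0.119  0.095] [ 0.518 -0.115  0.098] [ 0.514 -0.116  0.096]
knob 45 [0.436 0.093 0.075] [0.452 0.106 0.106] [0.443 0.098 0.092]
```

View pics/top.png

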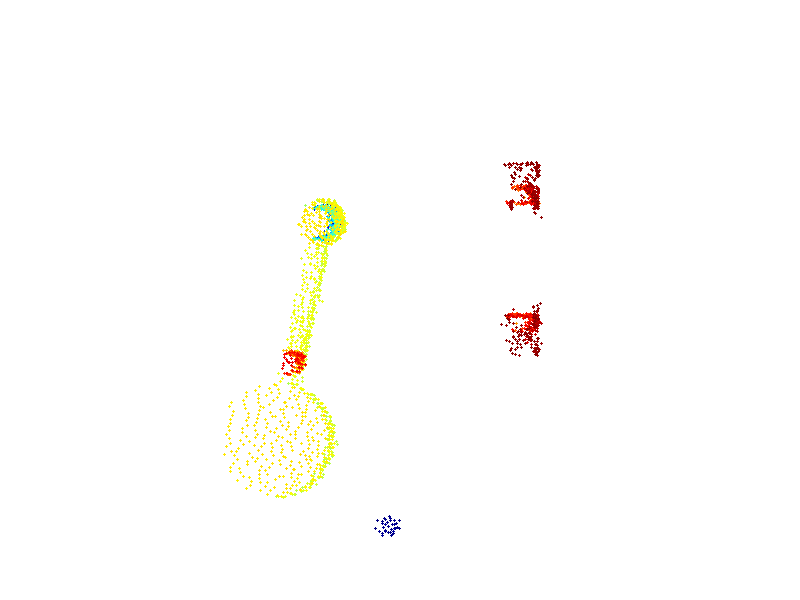

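```bash
python3 - <<'E'
from h import *
p,d,K,M=shot('wrist'); np.savez('w0.npz',p=p,d=d,K=K,M=M); cv2.imwrite('pics/w0.png',p); print(M.round(3).tolist(),K[0,0])
for c in ('scene','side','w'):
    z=np.load(c+'0.npz'); P=cloud(z['d'],z['K'],z['M']); p=z['p']; X=P.reshape(-1,3); H=cv2.cvtColor(p,cv2.COLOR_BGR2HSV).reshape(-1,3).astype(int)
    X=X-[0,0,{'scene':0,'side':.002,'w':0}[c]]
    roi=(X[:,0]>.38)&(X[:,0]<.64)&(X[:,1]>-.15)&(X[:,1]<.35)
    m=roi&(abs(X[:,2]-.05)<.007)&(X[:,0]<.582)&(X[:,1]<.09)
    l0=m.reshape(p.shape[:2]).astype(np.uint8); n,l,st,ce=cv2.connectedComponentsWithStats(l0); i=1+st[1:,4].argmax()
    q=X[l.ravel()==i]; print(c,'traycomp',st[i],cv2.minAreaRect((q[:,:2]*1000).astype(np.float32)),q.min(0),q.max(0))
E
```

```text
[[1.0, 0.001, -0.001, 0.65], [0.001, -0.952, -0.305, 0.078], [-0.001, 0.305, -0.952, 0.375], [0.0, 0.0, 0.0, 1.0]] 337.4404412087842
scene traycomp [ 242  166   75   52 2155] ((510.6421813964844, -27.2801513671875), (142.72349548339844, 234.52545166015625), 0.4565947651863098) [ 0.43909008 -0.14460957  0.04300941] [0.58198184 0.08984894 0.05684219]
side traycomp [ 208  171   58   52 1968] ((510.9590148925781, -27.054229736328125), (140.18821716308594, 232.49063110351562), 0.6680181622505188) [ 0.43998139 -0.14325638  0.04300595] [0.58140611 0.08927925 0.05697209]
w traycomp [   27    68   168   209 25235] ((510.12628173828125, -18.83661651611328), (143.73956298828125, 217.1629638671875), 0.7343810200691223) [ 0.43791714 -0.1277341   0.04300222] [0.58198932 0.08999881 0.05696159]
```

View pics/w0.png

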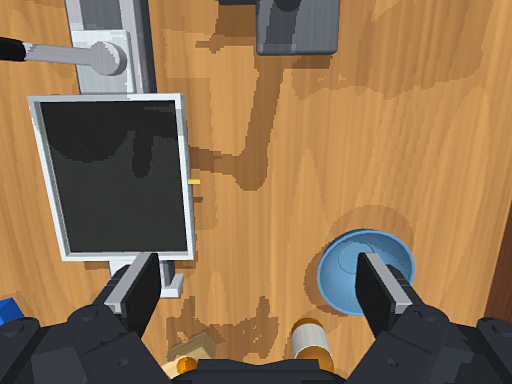

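```bash
cat >> h.py <<'E'
def rim(p,d,K,M,tray=None,dz=0):
    X=cloud(d,K,M)-[0,0,dz]; g=p.min(2)
    m=((abs(X[...,2]-.053)<.005)&(g>110)).astype(np.uint8)
    n,l,st,ce=cv2.connectedComponentsWithStats(m); i=1+st[1:,4].argmax(); q=X[l==i]
    return cv2.minAreaRect((q[:,:2]*1000).astype(np.float32)),st[i]
def brass(p,d,K,M,z=.046):
    h=cv2.cvtColor(p,cv2.COLOR_BGR2HSV); m=cv2.inRange(h,(18,110,110),(35,255,255))
    n,l,st,ce=cv2.connectedComponentsWithStats(m); X=cloud(d,K,M); r=[]
    for i in range(1,n):
        if st[i,4]>6:
            q=X[l==i]; q=q[np.isfinite(q[:,0])]
            if len(q) and .015<np.median(q[:,2])<.07: r.append((st[i].tolist(),np.median(q,0).round(4),q.min(0).round(4),q.max(0).round(4)))
    return r
E
python3 - <<'E'
from h import *
for c in ('scene','side','w'):
    z=np.load(c+'0.npz'); a=[z[k] for k in 'pdKM']
    print(c,rim(*a,dz=.002 if c=='side' else 0))
    for b in brass(*a): print('  ',b)
E
```

```text
scene (((622.525390625, -620.7640991210938), (78.20883178710938, 77.78894805908203), 62.70317077636719), array([ 77, 319,  39,  37, 978], dtype=int32))
   ([411, 134, 9, 10, 63], array([0.576 , 0.5558, 0.0211]), array([ 0.543 ,  0.5419, -0.0017]), array([0.5909, 0.5858, 0.028 ]))
   ([341, 182, 7, 6, 21], array([0.6104, 0.1508, 0.0501]), array([0.5974, 0.1452, 0.0477]), array([0.6203, 0.1601, 0.0524]))
   ([295, 204, 4, 3, 8], array([ 0.5842, -0.0179,  0.0486]), array([ 0.5794, -0.0193,  0.0335]), array([ 0.5927, -0.0046,  0.0497]))
   ([29, 379, 4, 3, 11], array([ 0.6224, -0.7617,  0.0348]), array([ 0.6194, -0.7646,  0.0337]), array([ 0.6276, -0.7589,  0.0375]))
side (((516.2015380859375, -18.36168670654297), (151.0358428955078, 177.04238891601562), 0.5745583772659302), array([208, 174,  58,  41, 393], dtype=int32))
   ([227, 118, 9, 6, 39], array([0.5734, 0.5539, 0.0196]), array([0.5575, 0.5404, 0.007 ]), array([0.5898, 0.5693, 0.0293]))
   ([254, 159, 8, 3, 21], array([0.6102, 0.152 , 0.0519]), array([0.5954, 0.1449, 0.0027]), array([0.6234, 0.2449, 0.0543]))
w (((508.96875, -20.185142517089844), (141.39439392089844, 175.1619415283203), 0.8160081505775452), array([  27,   94,  167,  168, 4001], dtype=int32))
   ([188, 179, 13, 5, 65], array([ 0.585 , -0.0163,  0.0506]), array([ 5.796e-01, -3.310e-02,  2.000e-04]), array([ 0.591 , -0.0142,  0.0522]))
   ([163, 332, 53, 31, 496], array([ 0.5674, -0.252 ,  0.018 ]), array([ 0.526 , -0.2698,  0.0021]), array([ 0.5929, -0.2378,  0.0319]))
   ([176, 357, 13, 16, 117], array([ 0.5551, -0.2599,  0.0396]), array([ 0.5444, -0.2786,  0.0304]), array([ 0.5629, -0.253 ,  0.0433]))
```

Candidates (scene pixels):
- **Black posts:** lamp pin by the gripper (~350,135), clamp knob (297,154), grip post (251,201). The lamp comes first, so the pin is the one on the lamp's raised arm, at (0.571, 0.172) in the top view.
- **Blocks:** wood with an amber dome at (192,219), (164,241), (220,247) and (182,268). Leave out the blue ones (192,192) and (158,212) and the pink one (123,249).

```bash
cat >> h.py <<'E'
def plan(wps,step=.05,rmax=.18,start=None):
    """wps: (x,y,z,psi_deg,hand,extra_rows); prints step_arm calls"""
    import json
    T=T_tool(); p=T[:3,3].copy(); psi=np.arctan2(T[1,0],T[0,0])
    if start is not None: p=np.array(start[:3],float); psi=np.radians(start[3])
    rows=[]
    for x,y,z,ps,hand,ex in wps:
        q=np.array([x,y,z]); ps=np.radians(ps); n=max(1,int(np.ceil(max(np.linalg.norm(q-p)/step,abs(ps-psi)/rmax))))
        rows+=[(p+(q-p)*k/n,psi+(ps-psi)*k/n,hand) for k in range(1,n+1)]+[(q,ps,hand)]*ex
        p,psi=q,ps
    T=T_tool(); b=T[:3,3].copy(); bp=np.arctan2(T[1,0],T[0,0])
    if start is not None: b=np.array(start[:3],float); bp=np.radians(start[3])
    for i in range(0,len(rows),5):
        out=[]; c,s=np.cos(bp),np.sin(bp)
        for q,ps,hd in rows[i:i+5]:
            d=q-b; out.append({"linear":[round(float(v),3) for v in (d[0]*c+d[1]*s,d[0]*s-d[1]*c,-d[2])],"roll":round(float(bp-ps),3),"hand":hd})
        print(json.dumps(out)); b,bp=rows[min(i+4,len(rows)-1)][:2]
def arc(c,r,a0,a1,z,psi0,hand,n,ex=0,sgn=1):
    """points on circle about c; angle a: -x at 0 growing to +y; tool turns along"""
    return [(c[0]-r*np.cos(a),c[1]+r*np.sin(a),z,psi0-np.degrees(a-a0),hand,ex if k==n-1 else 0) for k,a in enumerate(np.linspace(a0,a1,n+1)[1:])]
E
python3 - <<'E'
from h import *
plan([(.65,0,.36,90,1,0),(.571,.1,.36,90,1,2)])
E
```

```text
[{"linear": [0.0, 0.0, -0.036], "roll": -0.0, "hand": 1}, {"linear": [0.0, 0.0, -0.071], "roll": -0.0, "hand": 1}, {"linear": [0.0, 0.0, -0.107], "roll": -0.0, "hand": 1}, {"linear": [0.033, -0.026, -0.107], "roll": -0.0, "hand": 1}, {"linear": [0.067, -0.053, -0.107], "roll": -0.0, "hand": 1}]
[{"linear": [0.033, -0.026, -0.0], "roll": 0.0, "hand": 1}, {"linear": [0.033, -0.026, -0.0], "roll": 0.0, "hand": 1}, {"linear": [0.033, -0.026, -0.0], "roll": 0.0, "hand": 1}]
```

>>> step_arm([
  {"linear":[0.0,0.0,-0.036],"roll":0,"hand":1},
  {"linear":[0.0,0.0,-0.071],"roll":0,"hand":1},
  {"linear":[0.0,0.0,-0.107],"roll":0,"hand":1},
  {"linear":[0.033,-0.026,-0.107],"roll":0,"hand":1},
  {"linear":[0.067,-0.053,-0.107],"roll":0,"hand":1},
])

```text
time_s: 1.98
tcp_pos: [0.5967, 0.0674, 0.3611]
orientation: [179.9, -0.0, 89.9]
contact_force: [0.6, 0.1, 0.4]
grip_width: 0.0852
grip_force: 0.0
```

>>> step_arm([
  {"linear":[0.033,-0.026,0],"roll":0,"hand":1},
  {"linear":[0.033,-0.026,0],"roll":0,"hand":1},
  {"linear":[0.033,-0.026,0],"roll":0,"hand":1},
])

```text
time_s: 2.35
tcp_pos: [0.5712, 0.0997, 0.3605]
orientation: [180.0, 0.0, 90.0]
contact_force: [-0.4, -0.6, -0.6]
grip_width: 0.0854
grip_force: 0.0
```

```bash
python3 - <<'E'
from h import *
a=shot('wrist'); p,d,K,M=a; cv2.imwrite('pics/w1.png',p); np.savez('w1.npz',p=p,d=d,K=K,M=M); s=state(); print(s['tcp_pos'],s['orientation'])
print(rim(*a)); [print(b) for b in brass(*a)]
X=cloud(d,K,M); q=X[(X[...,2]>.255)&(X[...,2]<.29)]; t=q[q[:,2]>.275]; print('pin',len(q),q.mean(0),q.min(0),q.max(0),'top',t.mean(0) if len(t) else 0)
h=X[(X[...,2]>.215)&(X[...,2]<.24)]; print('headarm',h.min(0),h.max(0)); print('pinproj',proj([.571,.172,.279],K,M))
plan([(.571,.172,.36,90,1,0),(.571,.172,.266,90,1,2)])
E
```

```text
[0.5714243  0.09939413 0.36029416] [1.79990441e+02 1.80968742e-02 8.99657152e+01]
(((509.254150390625, -21.423446655273438), (140.97056579589844, 178.5176239013672), 0.7208512425422668), array([ 156,  169,  109,  118, 1990], dtype=int32))
([276, 101, 21, 9, 69], array([0.6046, 0.1519, 0.0518]), array([ 0.5853,  0.1449, -0.0009]), array([0.624 , 0.1644, 0.2226]))
([265, 226, 9, 5, 40], array([ 0.5866, -0.017 ,  0.0506]), array([ 0.581 , -0.0378, -0.0019]), array([ 0.5946, -0.0141,  0.0524]))
([231, 336, 40, 24, 259], array([ 0.5579, -0.252 ,  0.0166]), array([ 0.5255, -0.27  ,  0.0021]), array([ 0.5922, -0.2387,  0.0296]))
([191, 347, 3, 15, 20], array([ 0.4584, -0.2648,  0.0163]), array([ 0.4566, -0.2792,  0.0032]), array([ 0.4593, -0.2631,  0.0294]))
([245, 355, 12, 9, 80], array([ 0.56  , -0.2575,  0.0382]), array([ 0.55  , -0.2636,  0.0305]), array([ 0.5683, -0.2526,  0.0421]))
([163, 359, 17, 13, 88], array([ 0.427 , -0.2663,  0.0384]), array([ 0.412 , -0.2771,  0.0306]), array([ 0.4388, -0.2608,  0.0436]))
([185, 363, 7, 9, 13], array([ 0.4564, -0.2834,  0.0303]), array([ 0.448 , -0.2881,  0.0236]), array([ 0.4578, -0.2725,  0.0322]))
([182, 364, 7, 3, 11], array([ 0.4487, -0.2757,  0.0312]), array([ 0.4433, -0.2785,  0.0297]), array([ 0.4538, -0.275 ,  0.0319]))
pin 756 [0.56936605 0.17662409 0.27931014] [0.56069024 0.16777038 0.27565317] [0.57811814 0.18496401 0.28145124] top [0.56936605 0.17662409 0.27931014]
headarm [0.46639612 0.13718489 0.21504335] [0.69457253 0.23026352 0.23393171]
pinproj [257.79753946  92.65859474]
[{"linear": [0.036, -0.0, 0.0], "roll": -0.0, "hand": 1}, {"linear": [0.073, -0.0, 0.0], "roll": -0.001, "hand": 1}, {"linear": [0.073, -0.0, 0.047], "roll": -0.001, "hand": 1}, {"linear": [0.073, -0.0, 0.094], "roll": -0.001, "hand": 1}, {"linear": [0.073, -0.0, 0.094], "roll": -0.001, "hand": 1}]
[{"linear": [0.0, 0.0, -0.0], "roll": 0.0, "hand": 1}]
```

View pics/w1.png

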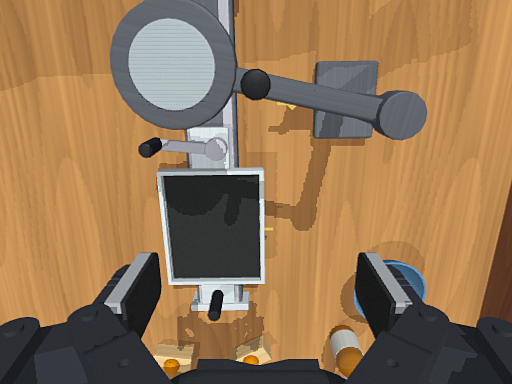

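```bash
python3 - <<'E'
from h import *
plan([(.570,.175,.36,168.5,1,1),(.570,.175,.266,168.5,1,1),(.570,.175,.266,168.5,-1,5)])
E
```

```text
[{"linear": [0.009, -0.0, 0.0], "roll": -0.171, "hand": 1}, {"linear": [0.019, -0.0, 0.0], "roll": -0.343, "hand": 1}, {"linear": [0.028, -0.001, 0.0], "roll": -0.514, "hand": 1}, {"linear": [0.038, -0.001, 0.0], "roll": -0.685, "hand": 1}, {"linear": [0.047, -0.001, 0.0], "roll": -0.857, "hand": 1}]
[{"linear": [0.006, 0.007, 0.0], "roll": -0.171, "hand": 1}, {"linear": [0.013, 0.014, 0.0], "roll": -0.343, "hand": 1}, {"linear": [0.019, 0.021, 0.0], "roll": -0.514, "hand": 1}, {"linear": [0.019, 0.021, 0.0], "roll": -0.514, "hand": 1}, {"linear": [0.019, 0.021, 0.047], "roll": -0.514, "hand": 1}]
[{"linear": [0.0, 0.0, 0.047], "roll": 0.0, "hand": 1}, {"linear": [0.0, 0.0, 0.047], "roll": 0.0, "hand": 1}, {"linear": [0.0, 0.0, 0.047], "roll": 0.0, "hand": -1}, {"linear": [0.0, 0.0, 0.047], "roll": 0.0, "hand": -1}, {"linear": [0.0, 0.0, 0.047], "roll": 0.0, "hand": -1}]
[{"linear": [0.0, 0.0, -0.0], "roll": 0.0, "hand": -1}, {"linear": [0.0, 0.0, -0.0], "roll": 0.0, "hand": -1}, {"linear": [0.0, 0.0, -0.0], "roll": 0.0, "hand": -1}]
```

>>> step_arm([
  {"linear":[0.009,0,0.0],"roll":-0.17,"hand":1},
  {"linear":[0.019,0,0.0],"roll":-0.34,"hand":1},
  {"linear":[0.028,-0.001,0.0],"roll":-0.51,"hand":1},
  {"linear":[0.038,-0.001,0.0],"roll":-0.68,"hand":1},
  {"linear":[0.047,-0.001,0.0],"roll":-0.857,"hand":1},
])

```text
time_s: 3.02
tcp_pos: [0.5708, 0.1462, 0.3599]
orientation: [-180.0, -0.0, 139.3]
contact_force: [0.4, -0.2, 0.7]
grip_width: 0.0857
grip_force: 0.0
```

>>> step_arm([
  {"linear":[0.006,0.007,0.0],"roll":-0.17,"hand":1},
  {"linear":[0.013,0.014,0.0],"roll":-0.34,"hand":1},
  {"linear":[0.019,0.021,0.0],"roll":-0.514,"hand":1},
  {"linear":[0.019,0.021,0.0],"roll":-0.514,"hand":1},
  {"linear":[0.019,0.021,0.047],"roll":-0.514,"hand":1},
])

```text
time_s: 3.65
tcp_pos: [0.5722, 0.1749, 0.3179]
orientation: [179.8, 0.5, 168.3]
contact_force: [0.2, -0.1, 0.2]
grip_width: 0.0855
grip_force: 0.0
```

>>> step_arm([
  {"linear":[0.0,0.0,0.047],"roll":0.0,"hand":1},
  {"linear":[0.0,0.0,0.047],"roll":0.0,"hand":1},
  {"linear":[0.0,0.0,0.047],"roll":0.0,"hand":-1},
  {"linear":[0.0,0.0,0.047],"roll":0.0,"hand":-1},
  {"linear":[0.0,0.0,0.047],"roll":0.0,"hand":-1},
], force=25)

```text
time_s: 4.28
tcp_pos: [0.5703, 0.1754, 0.2687]
orientation: [179.9, 0.2, 168.5]
contact_force: [-0.2, -0.4, -0.4]
grip_width: 0.032
grip_force: 0.0
```

>>> step_arm([
  {"linear":[0.0,0.0,0],"roll":0.0,"hand":-1},
  {"linear":[0.0,0.0,0],"roll":0.0,"hand":-1},
  {"linear":[0.0,0.0,0],"roll":0.0,"hand":-1},
])

```text
time_s: 4.65
tcp_pos: [0.5699, 0.1756, 0.2679]
orientation: [179.9, 0.1, 168.6]
contact_force: [-1.0, 1.2, 5.6]
grip_width: 0.017
grip_force: 25.6
```

```bash
python3 - <<'E'
from h import *
s=state(); print(s['tcp_pos'],s['orientation'],s['q'],s['contact_force'])
C=(.679,.152); x,y,z=s['tcp_pos']; a0=np.arctan2(y-C[1],C[0]-x); r=np.hypot(y-C[1],C[0]-x); print(a0,r)
psi=s['orientation'][2]
plan(arc(C,.11,a0,1.38,z,psi,-1,8,2))
E
```

```text
[0.56990754 0.17556608 0.26790048] [1.79932533e+02 1.22949145e-01 1.68556472e+02] [ 1.19596010e+01 -2.03273071e-01  1.00778270e+02  1.33134642e-02
  7.92853717e+01 -6.65994027e+01] [-1.01379046  1.19369688  5.63288421]
0.21275021149385406 0.11160880100825736
[{"linear": [-0.003, 0.016, -0.0], "roll": 0.146, "hand": -1}, {"linear": [-0.007, 0.032, -0.0], "roll": 0.292, "hand": -1}, {"linear": [-0.013, 0.046, -0.0], "roll": 0.438, "hand": -1}, {"linear": [-0.021, 0.06, -0.0], "roll": 0.584, "hand": -1}, {"linear": [-0.031, 0.073, -0.0], "roll": 0.73, "hand": -1}]
[{"linear": [-0.001, 0.016, -0.0], "roll": 0.146, "hand": -1}, {"linear": [-0.005, 0.032, -0.0], "roll": 0.292, "hand": -1}, {"linear": [-0.011, 0.046, -0.0], "roll": 0.438, "hand": -1}, {"linear": [-0.011, 0.046, -0.0], "roll": 0.438, "hand": -1}, {"linear": [-0.011, 0.046, -0.0], "roll": 0.438, "hand": -1}]
```

>>> step_arm([
  {"linear":[-0.003,0.016,0],"roll":0.146,"hand":-1},
  {"linear":[-0.007,0.032,0],"roll":0.292,"hand":-1},
  {"linear":[-0.013,0.046,0],"roll":0.438,"hand":-1},
  {"linear":[-0.021,0.06,0],"roll":0.584,"hand":-1},
  {"linear":[-0.031,0.073,0],"roll":0.73,"hand":-1},
])

```text
time_s: 5.28
tcp_pos: [0.6125, 0.2425, 0.2679]
orientation: [-179.9, -0.2, 126.5]
contact_force: [-8.7, 1.3, 8.4]
grip_width: 0.0171
grip_force: 26.1
```

>>> step_arm([
  {"linear":[-0.001,0.016,0],"roll":0.146,"hand":-1},
  {"linear":[-0.005,0.032,0],"roll":0.292,"hand":-1},
  {"linear":[-0.011,0.046,0],"roll":0.438,"hand":-1},
  {"linear":[-0.011,0.046,0],"roll":0.438,"hand":-1},
  {"linear":[-0.011,0.046,0],"roll":0.438,"hand":-1},
])

```text
time_s: 5.9
tcp_pos: [0.6578, 0.262, 0.2679]
orientation: [179.9, -0.3, 101.7]
contact_force: [-1.1, 6.9, 5.1]
grip_width: 0.0172
grip_force: 25.7
```

>>> step_arm([
  {"linear":[0,0,0],"roll":0,"hand":1},
  {"linear":[0,0,0],"roll":0,"hand":1},
  {"linear":[0,0,0],"roll":0,"hand":1},
  {"linear":[0,0,-0.045],"roll":0,"hand":1},
  {"linear":[0,0,-0.092],"roll":0,"hand":1},
])

```text
time_s: 6.52
tcp_pos: [0.6573, 0.2589, 0.3577]
orientation: [-179.8, 0.0, 101.6]
contact_force: [0.7, 0.4, 1.0]
grip_width: 0.0856
grip_force: 0.0
```

```bash
python3 - <<'E'
from h import *
s=state(); print(s['tcp_pos'],s['orientation'],s['q'])
# knob target from scene estimate and view pose
plan([(.46,.04,.26,90,1,3)])
E
```

```text
[0.6573075  0.25891015 0.35773509] [-1.79824635e+02  2.92666566e-02  1.01609267e+02] [ 1.71523444e+01  1.18741983e+01  7.92747931e+01 -1.21922499e-02
  8.90283803e+01  5.54334830e+00]
[{"linear": [-0.025, -0.034, 0.014], "roll": 0.029, "hand": 1}, {"linear": [-0.05, -0.068, 0.028], "roll": 0.058, "hand": 1}, {"linear": [-0.075, -0.102, 0.042], "roll": 0.087, "hand": 1}, {"linear": [-0.1, -0.136, 0.056], "roll": 0.116, "hand": 1}, {"linear": [-0.125, -0.17, 0.07], "roll": 0.145, "hand": 1}]
[{"linear": [-0.03, -0.03, 0.014], "roll": 0.029, "hand": 1}, {"linear": [-0.059, -0.06, 0.028], "roll": 0.058, "hand": 1}, {"linear": [-0.059, -0.06, 0.028], "roll": 0.058, "hand": 1}, {"linear": [-0.059, -0.06, 0.028], "roll": 0.058, "hand": 1}, {"linear": [-0.059, -0.06, 0.028], "roll": 0.058, "hand": 1}]
```

>>> step_arm([
  {"linear":[-0.025,-0.034,0.014],"roll":0.029,"hand":1},
  {"linear":[-0.05,-0.068,0.028],"roll":0.058,"hand":1},
  {"linear":[-0.075,-0.102,0.042],"roll":0.087,"hand":1},
  {"linear":[-0.1,-0.136,0.056],"roll":0.116,"hand":1},
  {"linear":[-0.125,-0.17,0.07],"roll":0.145,"hand":1},
])

```text
time_s: 7.15
tcp_pos: [0.5153, 0.1015, 0.2877]
orientation: [-180.0, 0.0, 93.3]
contact_force: [-0.5, -0.6, 0.8]
grip_width: 0.0856
grip_force: 0.0
```

>>> step_arm([
  {"linear":[-0.03,-0.03,0.014],"roll":0.029,"hand":1},
  {"linear":[-0.059,-0.06,0.028],"roll":0.058,"hand":1},
  {"linear":[-0.059,-0.06,0.028],"roll":0.058,"hand":1},
  {"linear":[-0.059,-0.06,0.028],"roll":0.058,"hand":1},
  {"linear":[-0.059,-0.06,0.028],"roll":0.058,"hand":1},
])

```text
time_s: 7.78
tcp_pos: [0.4608, 0.0407, 0.2611]
orientation: [179.9, -0.0, 90.0]
contact_force: [-0.2, 0.3, -0.3]
grip_width: 0.0852
grip_force: 0.0
```

```bash
python3 - <<'E'
from h import *
s=state(); print(s['tcp_pos'],s['orientation'])
a=shot('wrist'); p,d,K,M=a; cv2.imwrite('pics/w2.png',p); np.savez('w2.npz',p=p,d=d,K=K,M=M)
print(rim(*a)); [print(b) for b in brass(*a) if b[1][1]>-.1]
X=cloud(d,K,M); V=p.max(2)
def blob(nm,m):
    n,l,st,ce=cv2.connectedComponentsWithStats(m.astype(np.uint8))
    for i in range(1,n):
        if st[i,4]>30: q=X[l==i]; print(nm,st[i],np.median(q,0).round(4),q.min(0).round(4),q.max(0).round(4))
blob('blk',(X[...,2]>.085)&(X[...,2]<.13)&(X[...,1]<.25)&(X[...,0]<.6)&(X[...,1]>-.15))
blob('bed',(abs(X[...,2]-.03)<.004)&(X[...,1]>.05)&(X[...,0]<.6)&(X[...,0]>.4))
blob('lever',(abs(X[...,2]-.062)<.008)&(X[...,1]>.05)&(X[...,0]<.6)&(X[...,0]>.4))
E
```

```text
[0.46078266 0.04072982 0.26114541] [ 1.79925029e+02 -5.33078055e-03  9.00482979e+01]
(((510.22900390625, -17.703826904296875), (142.0765380859375, 170.94351196289062), 0.8089537024497986), array([ 235,  136,  144,  154, 3167], dtype=int32))
([403, 32, 33, 21, 317], array([0.611 , 0.1535, 0.0513]), array([ 0.5935,  0.1451, -0.001 ]), array([0.6427, 0.1685, 0.0545]))
([372, 213, 10, 6, 54], array([ 0.5874, -0.0167,  0.0504]), array([ 5.815e-01, -3.890e-02,  2.000e-04]), array([ 0.6113, -0.0142,  0.0524]))
blk [225  90  23  23 405] [0.4433 0.1045 0.1045] [0.4343 0.0956 0.0851] [0.4519 0.1128 0.1065]
blk [297 316  18  23 318] [ 0.51   -0.1197  0.0974] [ 0.5018 -0.1327  0.0851] [ 0.5186 -0.1145  0.1004]
bed [270   0   7  95 489] [0.4744 0.1521 0.0304] [0.4718 0.1075 0.0277] [0.4779 0.1918 0.0339]
bed [ 287    0   45   79 3011] [0.5072 0.1591 0.0308] [0.4877 0.1228 0.0276] [0.5286 0.1916 0.034 ]
bed [333   0  12 135 496] [0.5396 0.1368 0.0304] [0.5326 0.0674 0.0273] [0.5428 0.1919 0.034 ]
bed [270 110  10  26 143] [0.4754 0.0796 0.0306] [0.4731 0.0663 0.0277] [0.4821 0.0919 0.0339]
lever [ 244   91   92   31 1684] [0.4991 0.1    0.0654] [0.4482 0.0845 0.0544] [0.5314 0.1113 0.0692]
lever [235 137 144  19 768] [0.5091 0.0644 0.055 ] [0.4382 0.0502 0.054 ] [0.5781 0.0686 0.0571]
```

View pics/w2.png

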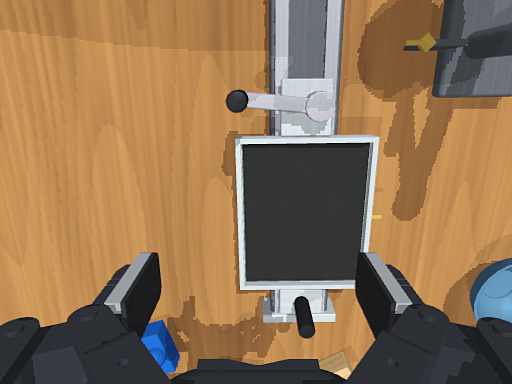

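```bash
python3 - <<'E'
from h import *
z=np.load('w2.npz'); p,d,K,M=[z[k] for k in 'pdKM']; X=cloud(d,K,M)
q=X[91:122,300:340].reshape(-1,3); q=q[(abs(q[:,2]-.067)<.006)]
print(np.percentile(q,[0,50,100],0).round(4).tolist()); k=cv2.minEnclosingCircle((q[q[:,0]>.508][:,:2]*1000).astype(np.float32)); print(k)
t=X[85:118,220:252].reshape(-1,3); t=t[abs(t[:,2]-.1045)<.0025]; print('knob',cv2.minEnclosingCircle((t[:,:2]*1000).astype(np.float32)))
m=X[91:122,244:300].reshape(-1,3); m=m[(abs(m[:,2]-.064)<.006)&(m[:,0]>.455)]; print('bar',cv2.fitLine((m[:,:2]*1000).astype(np.float32),cv2.DIST_L2,0,.01,.01).ravel())
for u,v in ((427,42),(404,45),(380,216)): print((u,v),X[v-1:v+2,u-1:u+2].reshape(-1,3).round(4).tolist()[4])
E
```

```text
[[0.499, 0.0845, 0.061], [0.5157, 0.0982, 0.0665], [0.5314, 0.1113, 0.0692]]
((517.4631958007812, 97.70513916015625), 13.91189193725586)
knob ((443.0581359863281, 104.04459381103516), 8.870064735412598)
bar [ 9.9541771e-01 -9.5621772e-02  4.7671359e+02  1.0127151e+02]
(427, 42) [0.6133, 0.1535, 0.0517]
(404, 45) [0.5945, 0.1514, 0.0476]
(380, 216) [0.5901, -0.0158, 0.0509]
```

```bash
python3 - <<'E'
from h import *
plan([(.443,.104,.2,175,0.1,1),(.443,.104,.088,175,0.1,1),(.443,.104,.088,175,-1,3)])
C=(.5175,.0977)
print(); plan(arc(C,.0748,.084,1.36,.088,175,-1,8,2),start=(.443,.104,.088,175))
E
```

```text
[{"linear": [0.007, -0.002, 0.007], "roll": -0.165, "hand": 0.1}, {"linear": [0.014, -0.004, 0.014], "roll": -0.329, "hand": 0.1}, {"linear": [0.021, -0.006, 0.02], "roll": -0.494, "hand": 0.1}, {"linear": [0.028, -0.008, 0.027], "roll": -0.659, "hand": 0.1}, {"linear": [0.035, -0.01, 0.034], "roll": -0.824, "hand": 0.1}]
[{"linear": [0.006, 0.004, 0.007], "roll": -0.165, "hand": 0.1}, {"linear": [0.012, 0.008, 0.014], "roll": -0.329, "hand": 0.1}, {"linear": [0.019, 0.011, 0.02], "roll": -0.494, "hand": 0.1}, {"linear": [0.025, 0.015, 0.027], "roll": -0.659, "hand": 0.1}, {"linear": [0.025, 0.015, 0.027], "roll": -0.659, "hand": 0.1}]
[{"linear": [0.0, 0.0, 0.037], "roll": 0.0, "hand": 0.1}, {"linear": [0.0, 0.0, 0.075], "roll": 0.0, "hand": 0.1}, {"linear": [0.0, 0.0, 0.112], "roll": 0.0, "hand": 0.1}, {"linear": [0.0, 0.0, 0.112], "roll": 0.0, "hand": 0.1}, {"linear": [0.0, 0.0, 0.112], "roll": 0.0, "hand": -1}]
[{"linear": [0.0, 0.0, -0.0], "roll": 0.0, "hand": -1}, {"linear": [0.0, 0.0, -0.0], "roll": 0.0, "hand": -1}, {"linear": [0.0, 0.0, -0.0], "roll": 0.0, "hand": -1}]

[{"linear": [-0.001, 0.012, -0.0], "roll": 0.159, "hand": -1}, {"linear": [-0.004, 0.023, -0.0], "roll": 0.319, "hand": -1}, {"linear": [-0.008, 0.034, -0.0], "roll": 0.479, "hand": -1}, {"linear": [-0.015, 0.045, -0.0], "roll": 0.638, "hand": -1}, {"linear": [-0.022, 0.054, -0.0], "roll": 0.798, "hand": -1}]
[{"linear": [-0.001, 0.012, -0.0], "roll": 0.159, "hand": -1}, {"linear": [-0.004, 0.023, -0.0], "roll": 0.319, "hand": -1}, {"linear": [-0.008, 0.034, -0.0], "roll": 0.478, "hand": -1}, {"linear": [-0.008, 0.034, -0.0], "roll": 0.478, "hand": -1}, {"linear": [-0.008, 0.034, -0.0], "roll": 0.478, "hand": -1}]
```

>>> step_arm([
  {"linear":[0.007,-0.002,0.007],"roll":-0.165,"hand":0.1},
  {"linear":[0.014,-0.004,0.014],"roll":-0.329,"hand":0.1},
  {"linear":[0.021,-0.006,0.02],"roll":-0.494,"hand":0.1},
  {"linear":[0.028,-0.008,0.027],"roll":-0.659,"hand":0.1},
  {"linear":[0.035,-0.01,0.034],"roll":-0.824,"hand":0.1},
])

```text
time_s: 8.45
tcp_pos: [0.4504, 0.0761, 0.2265]
orientation: [180.0, 0.0, 137.6]
contact_force: [0.5, -0.2, -0.2]
grip_width: 0.0471
grip_force: 0.0
```

>>> step_arm([
  {"linear":[0.006,0.004,0.007],"roll":-0.165,"hand":0.1},
  {"linear":[0.012,0.008,0.014],"roll":-0.329,"hand":0.1},
  {"linear":[0.019,0.011,0.02],"roll":-0.494,"hand":0.1},
  {"linear":[0.025,0.015,0.027],"roll":-0.659,"hand":0.1},
  {"linear":[0.025,0.015,0.027],"roll":-0.659,"hand":0.1},
])

```text
time_s: 9.07
tcp_pos: [0.4417, 0.104, 0.199]
orientation: [-180.0, -0.1, 175.0]
contact_force: [-0.8, 0.4, 0.2]
grip_width: 0.047
grip_force: 0.0
```

>>> step_arm([
  {"linear":[0.0,0.0,0.037],"roll":0.0,"hand":0.1},
  {"linear":[0.0,0.0,0.075],"roll":0.0,"hand":0.1},
  {"linear":[0.0,0.0,0.112],"roll":0.0,"hand":0.1},
  {"linear":[0.0,0.0,0.112],"roll":0.0,"hand":0.1},
  {"linear":[0.0,0.0,0.112],"roll":0.0,"hand":-1},
], force=20)

```text
time_s: 9.7
tcp_pos: [0.443, 0.1034, 0.0889]
orientation: [180.0, 0.1, 174.9]
contact_force: [0.8, -0.0, 0.3]
grip_width: 0.03
grip_force: 0.0
```

>>> step_arm([
  {"linear":[0.0,0.0,0],"roll":0.0,"hand":-1},
  {"linear":[0.0,0.0,0],"roll":0.0,"hand":-1},
  {"linear":[0.0,0.0,0],"roll":0.0,"hand":-1},
])

```text
time_s: 10.07
tcp_pos: [0.4434, 0.1035, 0.0895]
orientation: [179.9, 0.2, 175.0]
contact_force: [-0.3, 0.4, 6.2]
grip_width: 0.0176
grip_force: 21.1
```

>>> step_arm([
  {"linear":[-0.001,0.012,0],"roll":0.16,"hand":-1},
  {"linear":[-0.004,0.023,0],"roll":0.32,"hand":-1},
  {"linear":[-0.008,0.034,0],"roll":0.48,"hand":-1},
  {"linear":[-0.015,0.045,0],"roll":0.64,"hand":-1},
  {"linear":[-0.022,0.054,0],"roll":0.8,"hand":-1},
])

```text
time_s: 10.7
tcp_pos: [0.4701, 0.1554, 0.0894]
orientation: [179.9, 0.2, 128.9]
contact_force: [1.8, -3.1, 5.3]
grip_width: 0.0175
grip_force: 20.2
```

>>> step_arm([
  {"linear":[-0.001,0.012,0],"roll":0.16,"hand":-1},
  {"linear":[-0.004,0.023,0],"roll":0.32,"hand":-1},
  {"linear":[-0.008,0.034,0],"roll":0.478,"hand":-1},
  {"linear":[-0.008,0.034,0],"roll":0.478,"hand":-1},
  {"linear":[-0.008,0.034,0],"roll":0.478,"hand":-1},
])

```text
time_s: 11.32
tcp_pos: [0.5016, 0.1709, 0.0894]
orientation: [179.7, -0.0, 101.9]
contact_force: [2.4, 0.7, 5.1]
grip_width: 0.0172
grip_force: 20.4
```

>>> step_arm([
  {"linear":[0,0,0],"roll":0,"hand":0.1},
  {"linear":[0,0,0],"roll":0,"hand":0.1},
  {"linear":[0,0,-0.05],"roll":0,"hand":0.1},
  {"linear":[0,0,-0.1],"roll":0,"hand":0.1},
  {"linear":[0,0,-0.15],"roll":0,"hand":0.1},
])

```text
time_s: 11.95
tcp_pos: [0.499, 0.1701, 0.2379]
orientation: [-179.9, 0.0, 101.8]
contact_force: [0.8, 0.0, 0.1]
grip_width: 0.0468
grip_force: 0.0
```

```bash
python3 - <<'E'
from h import *
s=state(); print(s['tcp_pos'],s['orientation'])
plan([(.46,.01,.26,90,.1,3)])
E
```

```text
[0.49900644 0.1701399  0.23793184] [-1.79899313e+02  4.63727927e-03  1.01781571e+02]
[{"linear": [-0.037, -0.018, -0.006], "roll": 0.051, "hand": 0.1}, {"linear": [-0.074, -0.035, -0.011], "roll": 0.103, "hand": 0.1}, {"linear": [-0.112, -0.053, -0.017], "roll": 0.154, "hand": 0.1}, {"linear": [-0.149, -0.071, -0.022], "roll": 0.206, "hand": 0.1}, {"linear": [-0.149, -0.071, -0.022], "roll": 0.206, "hand": 0.1}]
[{"linear": [0.0, 0.0, -0.0], "roll": 0.0, "hand": 0.1}, {"linear": [0.0, 0.0, -0.0], "roll": 0.0, "hand": 0.1}]
```

>>> step_arm([
  {"linear":[-0.037,-0.018,-0.006],"roll":0.051,"hand":0.1},
  {"linear":[-0.074,-0.035,-0.011],"roll":0.103,"hand":0.1},
  {"linear":[-0.112,-0.053,-0.017],"roll":0.154,"hand":0.1},
  {"linear":[-0.149,-0.071,-0.022],"roll":0.206,"hand":0.1},
  {"linear":[-0.149,-0.071,-0.022],"roll":0.206,"hand":0.1},
])

```text
time_s: 12.58
tcp_pos: [0.4599, 0.0082, 0.2592]
orientation: [-180.0, 0.0, 89.7]
contact_force: [0.3, 0.5, -0.9]
grip_width: 0.0469
grip_force: 0.0
```

>>> step_arm([
  {"linear":[0,0,0],"roll":0,"hand":0.1},
  {"linear":[0,0,0],"roll":0,"hand":0.1},
])

```text
time_s: 12.82
tcp_pos: [0.4606, 0.0108, 0.2588]
orientation: [-179.9, -0.0, 90.0]
contact_force: [-0.2, -0.2, 0.0]
grip_width: 0.0473
grip_force: 0.0
```

```bash
cat >> h.py <<'E'
def look(n):
    a=shot('wrist'); p,d,K,M=a; cv2.imwrite(f'pics/{n}.png',p); np.savez(f'{n}.npz',p=p,d=d,K=K,M=M)
    s=state(); print(s['tcp_pos'].round(4),s['orientation'].round(2)); r,st=rim(*a); print('rim',np.round(r[0],1),np.round(r[1],1),round(r[2],2),st)
    [print(b) for b in brass(*a) if b[1][1]>-.1 and .57<b[1][0]<.66]
    X=cloud(d,K,M); m=(X[...,2]>.09)&(X[...,2]<.115)&(X[...,1]<.45)&(X[...,0]<.56)&(X[...,0]>.40)&(p.max(2)<90)
    nn,l,st,ce=cv2.connectedComponentsWithStats(m.astype(np.uint8))
    for i in range(1,nn):
        if st[i,4]>40:
            q=X[l==i]; t=q[q[:,2]>np.percentile(q[:,2],95)-.003]; print('post/knob',st[i],np.round(cv2.minEnclosingCircle((t[:,:2]*1000).astype(np.float32)),1) if 0 else [np.round(v,1) for v in cv2.minEnclosingCircle((t[:,:2]*1000).astype(np.float32))],t[:,2].max().round(4))
    return a
E
python3 - <<'E'
from h import *
look('w3'); z=np.load('w2.npz')
E
```

```text
[0.4606 0.0109 0.2588] [-1.7995e+02 -1.0000e-02  9.0040e+01]
rim [510.5 -17.4] [142.5 171.1] 0.79 [ 235  105  149  163 3268]
([410, 0, 34, 16, 331], array([0.6102, 0.1524, 0.0513]), array([ 0.5932,  0.1453, -0.0008]), array([0.6423, 0.1671, 0.0539]))
([377, 187, 10, 6, 56], array([ 0.5875, -0.017 ,  0.0501]), array([ 0.5819, -0.0329, -0.0007]), array([ 0.6112, -0.0141,  0.0518]))
post/knob [299 296  17  20 222] [array([ 510.1, -123.2]), np.float64(8.4)] 0.1
```

```bash
python3 - <<'E'
from h import *
plan([(.510,-.1235,.2,180,0.1,1),(.510,-.1235,.082,180,0.1,1),(.510,-.1235,.082,180,-1,4)])
print(); plan([(.5077,.0455,.082,180,-1,3)],start=(.510,-.1235,.082,180),step=.03)
E
```

```text
[{"linear": [-0.015, 0.005, 0.007], "roll": -0.174, "hand": 0.1}, {"linear": [-0.03, 0.011, 0.013], "roll": -0.349, "hand": 0.1}, {"linear": [-0.045, 0.016, 0.02], "roll": -0.523, "hand": 0.1}, {"linear": [-0.06, 0.022, 0.026], "roll": -0.698, "hand": 0.1}, {"linear": [-0.075, 0.027, 0.033], "roll": -0.872, "hand": 0.1}]
[{"linear": [-0.014, -0.008, 0.007], "roll": -0.174, "hand": 0.1}, {"linear": [-0.028, -0.016, 0.013], "roll": -0.349, "hand": 0.1}, {"linear": [-0.041, -0.024, 0.02], "roll": -0.523, "hand": 0.1}, {"linear": [-0.055, -0.032, 0.026], "roll": -0.698, "hand": 0.1}, {"linear": [-0.055, -0.032, 0.026], "roll": -0.698, "hand": 0.1}]
[{"linear": [0.0, 0.0, 0.039], "roll": 0.0, "hand": 0.1}, {"linear": [0.0, 0.0, 0.079], "roll": 0.0, "hand": 0.1}, {"linear": [0.0, 0.0, 0.118], "roll": 0.0, "hand": 0.1}, {"linear": [0.0, 0.0, 0.118], "roll": 0.0, "hand": 0.1}, {"linear": [0.0, 0.0, 0.118], "roll": 0.0, "hand": -1}]
[{"linear": [0.0, 0.0, -0.0], "roll": 0.0, "hand": -1}, {"linear": [0.0, 0.0, -0.0], "roll": 0.0, "hand": -1}, {"linear": [0.0, 0.0, -0.0], "roll": 0.0, "hand": -1}, {"linear": [0.0, 0.0, -0.0], "roll": 0.0, "hand": -1}]

[{"linear": [0.0, 0.028, -0.0], "roll": 0.0, "hand": -1}, {"linear": [0.001, 0.056, -0.0], "roll": 0.0, "hand": -1}, {"linear": [0.001, 0.084, -0.0], "roll": 0.0, "hand": -1}, {"linear": [0.002, 0.113, -0.0], "roll": 0.0, "hand": -1}, {"linear": [0.002, 0.141, -0.0], "roll": 0.0, "hand": -1}]
[{"linear": [0.0, 0.028, -0.0], "roll": 0.0, "hand": -1}, {"linear": [0.0, 0.028, -0.0], "roll": 0.0, "hand": -1}, {"linear": [0.0, 0.028, -0.0], "roll": 0.0, "hand": -1}, {"linear": [0.0, 0.028, -0.0], "roll": 0.0, "hand": -1}]
```

>>> step_arm([
  {"linear":[-0.015,0.005,0.007],"roll":-0.174,"hand":0.1},
  {"linear":[-0.03,0.011,0.013],"roll":-0.349,"hand":0.1},
  {"linear":[-0.045,0.016,0.02],"roll":-0.523,"hand":0.1},
  {"linear":[-0.06,0.022,0.026],"roll":-0.698,"hand":0.1},
  {"linear":[-0.075,0.027,0.033],"roll":-0.872,"hand":0.1},
])

```text
time_s: 13.5
tcp_pos: [0.488, -0.0646, 0.2259]
orientation: [-180.0, -0.0, 140.3]
contact_force: [0.9, 0.0, -0.7]
grip_width: 0.0466
grip_force: 0.0
```

>>> step_arm([
  {"linear":[-0.014,-0.008,0.007],"roll":-0.174,"hand":0.1},
  {"linear":[-0.028,-0.016,0.013],"roll":-0.349,"hand":0.1},
  {"linear":[-0.041,-0.024,0.02],"roll":-0.523,"hand":0.1},
  {"linear":[-0.055,-0.032,0.026],"roll":-0.698,"hand":0.1},
  {"linear":[-0.055,-0.032,0.026],"roll":-0.698,"hand":0.1},
])

```text
time_s: 14.12
tcp_pos: [0.509, -0.1246, 0.1994]
orientation: [180.0, -0.1, 179.8]
contact_force: [-0.6, 0.4, 0.6]
grip_width: 0.0473
grip_force: 0.0
```

>>> step_arm([
  {"linear":[0.0,0.0,0.039],"roll":0.0,"hand":0.1},
  {"linear":[0.0,0.0,0.079],"roll":0.0,"hand":0.1},
  {"linear":[0.0,0.0,0.118],"roll":0.0,"hand":0.1},
  {"linear":[0.0,0.0,0.118],"roll":0.0,"hand":0.1},
  {"linear":[0.0,0.0,0.118],"roll":0.0,"hand":-1},
], force=40)

```text
time_s: 14.75
tcp_pos: [0.5101, -0.1247, 0.0839]
orientation: [-180.0, 0.1, 179.9]
contact_force: [0.3, -0.6, -0.5]
grip_width: 0.0296
grip_force: 0.0
```

>>> step_arm([
  {"linear":[0.0,0.0,0],"roll":0.0,"hand":-1},
  {"linear":[0.0,0.0,0],"roll":0.0,"hand":-1},
  {"linear":[0.0,0.0,0],"roll":0.0,"hand":-1},
  {"linear":[0.0,0.0,0],"roll":0.0,"hand":-1},
])

```text
time_s: 15.25
tcp_pos: [0.5107, -0.1249, 0.0849]
orientation: [-180.0, 0.2, 179.9]
contact_force: [-1.9, 2.8, 6.3]
grip_width: 0.0169
grip_force: 39.8
```

>>> step_arm([
  {"linear":[0.0,0.028,0],"roll":0.0,"hand":-1},
  {"linear":[0.001,0.056,0],"roll":0.0,"hand":-1},
  {"linear":[0.001,0.084,0],"roll":0.0,"hand":-1},
  {"linear":[0.002,0.113,0],"roll":0.0,"hand":-1},
  {"linear":[0.002,0.141,0],"roll":0.0,"hand":-1},
])

```text
time_s: 15.88
tcp_pos: [0.5088, 0.0148, 0.0849]
orientation: [-179.7, 0.2, 179.9]
contact_force: [-1.6, -8.2, 5.9]
grip_width: 0.0167
grip_force: 40.5
```

>>> step_arm([
  {"linear":[0.0,0.028,0],"roll":0.0,"hand":-1},
  {"linear":[0.0,0.028,0],"roll":0.0,"hand":-1},
  {"linear":[0.0,0.028,0],"roll":0.0,"hand":-1},
  {"linear":[0.0,0.028,0],"roll":0.0,"hand":-1},
])

```text
time_s: 16.38
tcp_pos: [0.5084, 0.0453, 0.0848]
orientation: [179.9, 0.1, 179.9]
contact_force: [-3.2, 5.3, 7.8]
grip_width: 0.0167
grip_force: 40.8
```

```bash
python3 - <<'E'
from h import *
look('w4'); 
for c in ('scene','side'):
    a=shot(c); cv2.imwrite(f'pics/{c}1.png',a[0]); print(c); [print(b) for b in brass(*a) if b[1][1]>-.1 and .57<b[1][0]<.66]
E
```

```text
[0.5084 0.0453 0.0849] [1.7987e+02 1.4000e-01 1.7988e+02]
rim [478.2 112. ] [80.9 90.9] 0.89 [ 300   99  212  164 4309]
post/knob [ 127  263  262   96 5934] [array([496.8,  45.3]), np.float64(41.5)] 0.115
scene
([413, 135, 7, 9, 44], array([0.5838, 0.5496, 0.0215]), array([0.5674, 0.3074, 0.0099]), array([0.6914, 0.5729, 0.2099]))
([341, 181, 7, 7, 20], array([0.6105, 0.1513, 0.0497]), array([0.5628, 0.1452, 0.002 ]), array([0.6201, 0.1979, 0.0534]))
side
([254, 159, 9, 4, 19], array([0.6115, 0.149 , 0.0515]), array([0.5959, 0.1443, 0.0485]), array([0.6216, 0.158 , 0.0552]))
```

>>> step_arm([
  {"linear":[0,0,0],"roll":0,"hand":0.1},
  {"linear":[0,0,0],"roll":0,"hand":0.1},
  {"linear":[0,0,-0.05],"roll":0.1,"hand":0.1},
  {"linear":[0,0,-0.1],"roll":0.28,"hand":0.1},
  {"linear":[0,0,-0.15],"roll":0.46,"hand":0.1},
])

```text
time_s: 17.15
tcp_pos: [0.507, 0.0438, 0.2335]
orientation: [-180.0, -0.0, 153.2]
contact_force: [0.4, 0.0, -0.1]
grip_width: 0.0475
grip_force: 0.0
```

```bash
python3 - <<'E'
from h import *
plan([(.55,.09,.26,90,.1,2)])
E
```

```text
[{"linear": [-0.003, 0.009, -0.004], "roll": 0.158, "hand": 0.1}, {"linear": [-0.005, 0.017, -0.008], "roll": 0.315, "hand": 0.1}, {"linear": [-0.008, 0.026, -0.011], "roll": 0.473, "hand": 0.1}, {"linear": [-0.01, 0.035, -0.015], "roll": 0.63, "hand": 0.1}, {"linear": [-0.013, 0.043, -0.019], "roll": 0.788, "hand": 0.1}]
[{"linear": [0.004, 0.008, -0.004], "roll": 0.158, "hand": 0.1}, {"linear": [0.009, 0.016, -0.008], "roll": 0.315, "hand": 0.1}, {"linear": [0.009, 0.016, -0.008], "roll": 0.315, "hand": 0.1}, {"linear": [0.009, 0.016, -0.008], "roll": 0.315, "hand": 0.1}]
```

>>> step_arm([
  {"linear":[-0.003,0.009,-0.004],"roll":0.158,"hand":0.1},
  {"linear":[-0.005,0.017,-0.008],"roll":0.315,"hand":0.1},
  {"linear":[-0.008,0.026,-0.011],"roll":0.473,"hand":0.1},
  {"linear":[-0.01,0.035,-0.015],"roll":0.63,"hand":0.1},
  {"linear":[-0.013,0.043,-0.019],"roll":0.788,"hand":0.1},
])

```text
time_s: 17.77
tcp_pos: [0.5382, 0.0768, 0.2511]
orientation: [-180.0, 0.0, 108.1]
contact_force: [0.2, -1.0, -0.6]
grip_width: 0.047
grip_force: 0.0
```

>>> step_arm([
  {"linear":[0.004,0.008,-0.004],"roll":0.158,"hand":0.1},
  {"linear":[0.009,0.016,-0.008],"roll":0.315,"hand":0.1},
  {"linear":[0.009,0.016,-0.008],"roll":0.315,"hand":0.1},
  {"linear":[0.009,0.016,-0.008],"roll":0.315,"hand":0.1},
])

```text
time_s: 18.27
tcp_pos: [0.5502, 0.0901, 0.2589]
orientation: [-180.0, 0.0, 90.5]
contact_force: [0.1, -0.4, -0.2]
grip_width: 0.0471
grip_force: 0.0
```

```bash
python3 - <<'E'
from h import *
look('w5')
E
```

```text
[0.5501 0.0901 0.2588] [-1.7996e+02  2.0000e-02  9.0420e+01]
rim [507.1 149.5] [141.4 171.5] 0.66 [ 127    0  163  189 4180]
([305, 90, 30, 19, 256], array([0.6113, 0.1535, 0.0516]), array([ 5.936e-01,  1.418e-01, -3.000e-04]), array([0.6281, 0.1617, 0.0535]))
([289, 97, 12, 5, 60], array([0.5838, 0.1532, 0.051 ]), array([ 5.786e-01,  1.490e-01, -2.000e-04]), array([0.595 , 0.1551, 0.0527]))
post/knob [204 212  19  21 303] [array([508.7,  45.5]), np.float64(8.7)] 0.1005
```

View pics/w5.png

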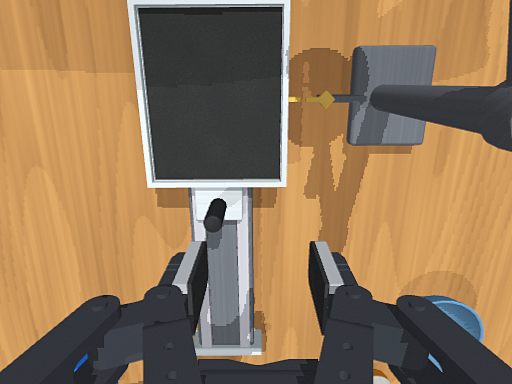

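```bash
python3 - <<'E'
from h import *
plan([(.50,.24,.26,90,.1,3)])
E
```

```text
[{"linear": [0.038, -0.012, -0.0], "roll": 0.002, "hand": 0.1}, {"linear": [0.075, -0.025, -0.001], "roll": 0.004, "hand": 0.1}, {"linear": [0.113, -0.037, -0.001], "roll": 0.006, "hand": 0.1}, {"linear": [0.15, -0.049, -0.001], "roll": 0.007, "hand": 0.1}, {"linear": [0.15, -0.049, -0.001], "roll": 0.007, "hand": 0.1}]
[{"linear": [0.0, 0.0, -0.0], "roll": 0.0, "hand": 0.1}, {"linear": [0.0, 0.0, -0.0], "roll": 0.0, "hand": 0.1}]
```

>>> step_arm([
  {"linear":[0.038,-0.012,0],"roll":0.002,"hand":0.1},
  {"linear":[0.075,-0.025,-0.001],"roll":0.004,"hand":0.1},
  {"linear":[0.113,-0.037,-0.001],"roll":0.006,"hand":0.1},
  {"linear":[0.15,-0.049,-0.001],"roll":0.007,"hand":0.1},
  {"linear":[0.15,-0.049,-0.001],"roll":0.007,"hand":0.1},
])

```text
time_s: 18.95
tcp_pos: [0.4996, 0.2416, 0.2601]
orientation: [-180.0, 0.0, 90.2]
contact_force: [-0.3, -1.6, -0.3]
grip_width: 0.0471
grip_force: 0.0
```

>>> step_arm([
  {"linear":[0,0,0],"roll":0,"hand":0.1},
  {"linear":[0,0,0],"roll":0,"hand":0.1},
])

```text
time_s: 19.2
tcp_pos: [0.5009, 0.2391, 0.2602]
orientation: [-180.0, 0.0, 89.9]
contact_force: [0.3, 0.1, 0.3]
grip_width: 0.0468
grip_force: 0.0
```

```bash
cat >> h.py <<'E'
def lever(p,d,K,M):
    X=cloud(d,K,M); m=(abs(X[...,2]-.066)<.007)&(X[...,0]>.42)&(X[...,0]<.56)&(X[...,1]>.08)
    n,l,st,ce=cv2.connectedComponentsWithStats(m.astype(np.uint8)); i=1+st[1:,4].argmax(); q=(X[l==i][:,:2]*1000).astype(np.float32)
    print('lever',st[i],'rect',cv2.minAreaRect(q),'line',cv2.fitLine(q,cv2.DIST_L2,0,.01,.01).ravel())
E
python3 - <<'E'
from h import *
a=look('w6'); lever(*a)
E
```

```text
[0.5009 0.2392 0.2603] [-1.800e+02  1.000e-02  8.987e+01]
rim [507.3 192.2] [142.2  90.6] 0.77 [ 193  164  141   84 1795]
([344, 233, 27, 16, 218], array([0.61  , 0.1543, 0.0513]), array([0.5937, 0.1227, 0.    ]), array([0.6369, 0.162 , 0.0537]))
([331, 238, 10, 6, 56], array([0.5857, 0.1536, 0.0496]), array([ 5.794e-01,  1.255e-01, -1.000e-04]), array([0.6026, 0.156 , 0.0521]))
post/knob [245  39  22  25 444] [array([498.7, 340.1]), np.float64(8.7)] 0.107
post/knob [258 343  17  19 247] [array([508.2,  46. ]), np.float64(9.2)] 0.1003
lever [ 250   60   39   93 1633] rect ((509.4700012207031, 294.15283203125), (26.895606994628906, 82.58406066894531), 12.44411849975586) line [ 2.2215940e-01 -9.7501034e-01  5.0996283e+02  2.9081726e+02]
```

View pics/w6.png

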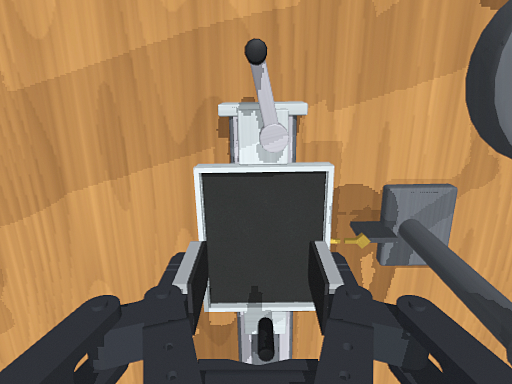

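```bash
python3 - <<'E'
from h import *
plan([(.4987,.340,.2,102.8,0.1,1),(.4987,.340,.088,102.8,0.1,1),(.4987,.340,.088,102.8,-1,4)])
C=(.5151,.2671)
print(); plan(arc(C,.0748,1.35,.04,.088,102.8,-1,8,2),start=(.4987,.340,.088,102.8))
E
```

```text
[{"linear": [0.034, -0.001, 0.02], "roll": -0.075, "hand": 0.1}, {"linear": [0.067, -0.002, 0.04], "roll": -0.15, "hand": 0.1}, {"linear": [0.101, -0.002, 0.06], "roll": -0.226, "hand": 0.1}, {"linear": [0.101, -0.002, 0.06], "roll": -0.226, "hand": 0.1}, {"linear": [0.101, -0.002, 0.098], "roll": -0.226, "hand": 0.1}]
[{"linear": [0.0, 0.0, 0.037], "roll": 0.0, "hand": 0.1}, {"linear": [0.0, 0.0, 0.075], "roll": 0.0, "hand": 0.1}, {"linear": [0.0, 0.0, 0.075], "roll": 0.0, "hand": 0.1}, {"linear": [0.0, 0.0, 0.075], "roll": 0.0, "hand": -1}, {"linear": [0.0, 0.0, 0.075], "roll": 0.0, "hand": -1}]
[{"linear": [0.0, 0.0, -0.0], "roll": 0.0, "hand": -1}, {"linear": [0.0, 0.0, -0.0], "roll": 0.0, "hand": -1}, {"linear": [0.0, 0.0, -0.0], "roll": 0.0, "hand": -1}]

[{"linear": [-0.001, -0.012, -0.0], "roll": -0.164, "hand": -1}, {"linear": [-0.004, -0.024, -0.0], "roll": -0.327, "hand": -1}, {"linear": [-0.009, -0.035, -0.0], "roll": -0.491, "hand": -1}, {"linear": [-0.015, -0.046, -0.0], "roll": -0.655, "hand": -1}, {"linear": [-0.023, -0.055, -0.0], "roll": -0.819, "hand": -1}]
[{"linear": [-0.001, -0.012, -0.0], "roll": -0.164, "hand": -1}, {"linear": [-0.004, -0.024, -0.0], "roll": -0.328, "hand": -1}, {"linear": [-0.009, -0.035, -0.0], "roll": -0.491, "hand": -1}, {"linear": [-0.009, -0.035, -0.0], "roll": -0.491, "hand": -1}, {"linear": [-0.009, -0.035, -0.0], "roll": -0.491, "hand": -1}]
```

>>> step_arm([
  {"linear":[0.034,-0.001,0.02],"roll":-0.075,"hand":0.1},
  {"linear":[0.067,-0.002,0.04],"roll":-0.15,"hand":0.1},
  {"linear":[0.101,-0.002,0.06],"roll":-0.226,"hand":0.1},
  {"linear":[0.101,-0.002,0.06],"roll":-0.226,"hand":0.1},
  {"linear":[0.101,-0.002,0.098],"roll":-0.226,"hand":0.1},
])

```text
time_s: 19.88
tcp_pos: [0.5015, 0.3417, 0.1662]
orientation: [179.5, -0.1, 102.8]
contact_force: [0.4, 0.6, 0.4]
grip_width: 0.0469
grip_force: 0.0
```

>>> step_arm([
  {"linear":[0.0,0.0,0.037],"roll":0.0,"hand":0.1},
  {"linear":[0.0,0.0,0.075],"roll":0.0,"hand":0.1},
  {"linear":[0.0,0.0,0.075],"roll":0.0,"hand":0.1},
  {"linear":[0.0,0.0,0.075],"roll":0.0,"hand":-1},
  {"linear":[0.0,0.0,0.075],"roll":0.0,"hand":-1},
], force=20)

```text
time_s: 20.5
tcp_pos: [0.5003, 0.3416, 0.0902]
orientation: [179.8, -0.1, 102.9]
contact_force: [1.0, -0.9, 1.2]
grip_width: 0.0173
grip_force: 20.6
```

>>> step_arm([
  {"linear":[0.0,0.0,0],"roll":0.0,"hand":-1},
  {"linear":[0.0,0.0,0],"roll":0.0,"hand":-1},
  {"linear":[0.0,0.0,0],"roll":0.0,"hand":-1},
])

```text
time_s: 20.88
tcp_pos: [0.5003, 0.3416, 0.0901]
orientation: [179.8, -0.0, 102.9]
contact_force: [0.2, -2.8, 6.0]
grip_width: 0.0178
grip_force: 21.1
```

>>> step_arm([
  {"linear":[-0.001,-0.012,0],"roll":-0.164,"hand":-1},
  {"linear":[-0.004,-0.024,0],"roll":-0.327,"hand":-1},
  {"linear":[-0.009,-0.035,0],"roll":-0.491,"hand":-1},
  {"linear":[-0.015,-0.046,0],"roll":-0.655,"hand":-1},
  {"linear":[-0.023,-0.055,0],"roll":-0.819,"hand":-1},
])

```text
time_s: 21.5
tcp_pos: [0.4514, 0.3071, 0.0901]
orientation: [179.8, 0.1, 150.1]
contact_force: [-0.0, -1.6, 7.5]
grip_width: 0.0174
grip_force: 21.2
```

>>> step_arm([
  {"linear":[-0.001,-0.012,0],"roll":-0.164,"hand":-1},
  {"linear":[-0.004,-0.024,0],"roll":-0.328,"hand":-1},
  {"linear":[-0.009,-0.035,0],"roll":-0.491,"hand":-1},
  {"linear":[-0.009,-0.035,0],"roll":-0.491,"hand":-1},
  {"linear":[-0.009,-0.035,0],"roll":-0.491,"hand":-1},
])

```text
time_s: 22.12
tcp_pos: [0.4404, 0.2723, 0.09]
orientation: [179.9, -0.0, 177.9]
contact_force: [-7.4, -1.7, 13.3]
grip_width: 0.0176
grip_force: 21.7
```

>>> step_arm([
  {"linear":[0,0,0],"roll":0,"hand":0.1},
  {"linear":[0,0,0],"roll":0,"hand":0.1},
  {"linear":[0,0,-0.05],"roll":0,"hand":0.1},
  {"linear":[0,0,-0.1],"roll":0.17,"hand":0.1},
  {"linear":[0,0,-0.15],"roll":0.34,"hand":0.1},
])

```text
time_s: 22.75
tcp_pos: [0.4401, 0.2715, 0.2384]
orientation: [-180.0, -0.0, 158.1]
contact_force: [0.2, -0.1, -0.1]
grip_width: 0.0468
grip_force: 0.0
```

```bash
python3 - <<'E'
from h import *
plan([(.51,.14,.28,90,.1,2)])
E
```

```text
[{"linear": [-0.016, -0.014, -0.006], "roll": 0.17, "hand": 0.1}, {"linear": [-0.033, -0.027, -0.012], "roll": 0.34, "hand": 0.1}, {"linear": [-0.049, -0.041, -0.018], "roll": 0.51, "hand": 0.1}, {"linear": [-0.065, -0.055, -0.024], "roll": 0.68, "hand": 0.1}, {"linear": [-0.081, -0.069, -0.03], "roll": 0.85, "hand": 0.1}]
[{"linear": [-0.021, 0.003, -0.006], "roll": 0.17, "hand": 0.1}, {"linear": [-0.042, 0.006, -0.012], "roll": 0.34, "hand": 0.1}, {"linear": [-0.042, 0.006, -0.012], "roll": 0.34, "hand": 0.1}, {"linear": [-0.042, 0.006, -0.012], "roll": 0.34, "hand": 0.1}]
```

>>> step_arm([
  {"linear":[-0.016,-0.014,-0.006],"roll":0.17,"hand":0.1},
  {"linear":[-0.033,-0.027,-0.012],"roll":0.34,"hand":0.1},
  {"linear":[-0.049,-0.041,-0.018],"roll":0.51,"hand":0.1},
  {"linear":[-0.065,-0.055,-0.024],"roll":0.68,"hand":0.1},
  {"linear":[-0.081,-0.069,-0.03],"roll":0.85,"hand":0.1},
])

```text
time_s: 23.38
tcp_pos: [0.4906, 0.1771, 0.267]
orientation: [-180.0, -0.0, 109.4]
contact_force: [0.4, -0.3, -0.2]
grip_width: 0.047
grip_force: 0.0
```

>>> step_arm([
  {"linear":[-0.021,0.003,-0.006],"roll":0.17,"hand":0.1},
  {"linear":[-0.042,0.006,-0.012],"roll":0.34,"hand":0.1},
  {"linear":[-0.042,0.006,-0.012],"roll":0.34,"hand":0.1},
  {"linear":[-0.042,0.006,-0.012],"roll":0.34,"hand":0.1},
])

```text
time_s: 23.88
tcp_pos: [0.5099, 0.1405, 0.2788]
orientation: [-179.9, -0.0, 90.4]
contact_force: [0.2, 0.4, -0.6]
grip_width: 0.047
grip_force: 0.0
```

```bash
cat >> h.py <<'E'
def blocks(cam,dz=0):
    p,d,K,M=shot(cam); X=cloud(d,K,M)-[0,0,dz]; H=cv2.cvtColor(p,cv2.COLOR_BGR2HSV)
    m=(X[...,2]>.012)&(X[...,2]<.055)&(X[...,1]<-.1)&(X[...,0]>.3)&(X[...,0]<.7)
    n,l,st,ce=cv2.connectedComponentsWithStats(m.astype(np.uint8))
    for i in range(1,n):
        k=l==i; q=X[k]; t=q[abs(q[:,2]-.03)<.004]; h=np.median(H[k],0)
        if st[i,4]<60 or len(t)<20 or not 5<h[0]<28: continue
        r=cv2.minAreaRect((t[:,:2]*1000).astype(np.float32)); a=r[2] if r[1][0]>r[1][1] else r[2]+90
        dm=q[q[:,2]>.036]; print(cam,st[i,:4],'c',np.round(r[0],1),'wh',np.round(r[1]),'long',round(a,1),'dome',dm[:,:2].mean(0).round(4) if len(dm) else None)
    return p
E
python3 - <<'E'
from h import *
a=look('w7'); lever(*a)
for c,dz in (('scene',0),('side',.002)): cv2.imwrite(f'pics/{c}2.png',blocks(c,dz))
E
```

```text
[0.5098 0.1407 0.2787] [-1.7994e+02 -1.0000e-02  9.0400e+01]
rim [507.6 150.8] [141.9 174.9] 0.79 [ 182   61  146  166 3594]
([338, 140, 28, 17, 220], array([0.6105, 0.154 , 0.0516]), array([0.5937, 0.1386, 0.0007]), array([0.6352, 0.1613, 0.0537]))
([325, 146, 10, 5, 49], array([0.5844, 0.1535, 0.0505]), array([5.795e-01, 1.420e-01, 4.000e-04]), array([0.6004, 0.1552, 0.0526]))
post/knob [162   0  25  26 488] [array([441.2, 271.6]), np.float64(8.5)] 0.1071
post/knob [248 251  17  19 262] [array([508.3,  45.8]), np.float64(8.5)] 0.1008
lever [ 179    9  102   35 1920] rect ((483.7065734863281, 271.1474304199219), (27.28851318359375, 90.62928009033203), 82.68318939208984) line [ 9.9863672e-01 -5.2198831e-02  4.9126617e+02  2.6817740e+02]
scene [184 208  18  22] c [ 428.4 -276.5] wh [29. 66.] long 170.6 dome [ 0.43   -0.2763]
scene [151 231  26  19] c [ 450.1 -380.3] wh [67. 31.] long 29.2 dome [ 0.4521 -0.3809]
scene [207 238  26  19] c [ 561.7 -268.7] wh [63. 31.] long 30.2 dome [ 0.5622 -0.2691]
scene [174 256  16  25] c [ 558.3 -382.5] wh [29. 63.] long 143.5 dome [ 0.5587 -0.3826]
[... 184 characters left out ...]
 [ 74 317  53  53] c [ 626.1 -619.9] wh [101. 108.] long 100.3 dome [ 0.6278 -0.6207]
scene [  0 345  16  24] c [ 543.3 -792. ] wh [11. 35.] long 127.5 dome [ 0.5442 -0.7897]
scene [ 14 361  27  23] c [ 602.7 -769.7] wh [58. 25.] long 18.3 dome [ 0.6195 -0.7678]
scene [  0 377  14   7] c [ 588.  -805.6] wh [21. 11.] long 32.8 dome [ 0.5931 -0.8097]
side [258 248  28  24] c [ 560.3 -267.3] wh [65. 31.] long 29.7 dome [ 0.5599 -0.2695]
side [201 260  29  18] c [ 427.2 -275.8] wh [31. 64.] long 169.3 dome [ 0.4268 -0.277 ]
side [265 285  33  25] c [ 556.4 -380.4] wh [31. 64.] long 144.7 dome [ 0.5561 -0.3824]
side [215 290  32  29] c [ 448.5 -379. ] wh [64. 30.] long 28.6 dome [ 0.4484 -0.3811]
```

```bash
cat >> h.py <<'E'
def pick(x,y,th,z=.0315):
    plan([(x,y,.17,th,.25,1),(x,y,z,th,.25,1),(x,y,z,th,-1,4),(x,y,.18,th,-1,0)],step=.06)
def place(x,y,th=90.8,z=.0785):
    plan([(x,y,.18,th,-1,2),(x,y,.1,th,-1,0),(x,y,z,th,-1,2),(x,y,z,th,.1,2),(x,y,.2,th,.25,0)],step=.05)
E
python3 - <<'E'
from h import *
pick(.561,-.268,30)
E
```

```text
[{"linear": [-0.051, 0.006, 0.014], "roll": 0.132, "hand": 0.25}, {"linear": [-0.102, 0.012, 0.027], "roll": 0.263, "hand": 0.25}, {"linear": [-0.153, 0.018, 0.041], "roll": 0.395, "hand": 0.25}, {"linear": [-0.205, 0.024, 0.054], "roll": 0.527, "hand": 0.25}, {"linear": [-0.256, 0.03, 0.068], "roll": 0.659, "hand": 0.25}]
[{"linear": [-0.037, 0.036, 0.014], "roll": 0.132, "hand": 0.25}, {"linear": [-0.073, 0.072, 0.027], "roll": 0.263, "hand": 0.25}, {"linear": [-0.11, 0.108, 0.041], "roll": 0.395, "hand": 0.25}, {"linear": [-0.11, 0.108, 0.041], "roll": 0.395, "hand": 0.25}, {"linear": [-0.11, 0.108, 0.087], "roll": 0.395, "hand": 0.25}]
[{"linear": [0.0, 0.0, 0.046], "roll": 0.0, "hand": 0.25}, {"linear": [0.0, 0.0, 0.092], "roll": 0.0, "hand": 0.25}, {"linear": [0.0, 0.0, 0.092], "roll": 0.0, "hand": 0.25}, {"linear": [0.0, 0.0, 0.092], "roll": 0.0, "hand": -1}, {"linear": [0.0, 0.0, 0.092], "roll": 0.0, "hand": -1}]
[{"linear": [0.0, 0.0, -0.0], "roll": 0.0, "hand": -1}, {"linear": [0.0, 0.0, -0.0], "roll": 0.0, "hand": -1}, {"linear": [0.0, 0.0, -0.0], "roll": 0.0, "hand": -1}, {"linear": [0.0, 0.0, -0.049], "roll": 0.0, "hand": -1}, {"linear": [0.0, 0.0, -0.099], "roll": 0.0, "hand": -1}]
[{"linear": [0.0, 0.0, -0.049], "roll": 0.0, "hand": -1}]
```

>>> step_arm([
  {"linear":[-0.051,0.006,0.014],"roll":0.132,"hand":0.25},
  {"linear":[-0.102,0.012,0.027],"roll":0.263,"hand":0.25},
  {"linear":[-0.153,0.018,0.041],"roll":0.395,"hand":0.25},
  {"linear":[-0.205,0.024,0.054],"roll":0.527,"hand":0.25},
  {"linear":[-0.256,0.03,0.068],"roll":0.659,"hand":0.25},
])

```text
time_s: 24.65
tcp_pos: [0.5416, -0.1167, 0.211]
orientation: [180.0, -0.0, 52.4]
contact_force: [0.7, 0.3, 0.5]
grip_width: 0.0534
grip_force: 0.0
```

>>> step_arm([
  {"linear":[-0.037,0.036,0.014],"roll":0.132,"hand":0.25},
  {"linear":[-0.073,0.072,0.027],"roll":0.263,"hand":0.25},
  {"linear":[-0.11,0.108,0.041],"roll":0.395,"hand":0.25},
  {"linear":[-0.11,0.108,0.041],"roll":0.395,"hand":0.25},
  {"linear":[-0.11,0.108,0.087],"roll":0.395,"hand":0.25},
])

```text
time_s: 25.28
tcp_pos: [0.5634, -0.27, 0.1285]
orientation: [179.5, -0.3, 30.0]
contact_force: [0.6, 0.4, 0.1]
grip_width: 0.0533
grip_force: 0.0
```

```bash
python3 - <<'E'
from h import *
s=state();print(s['tcp_pos'],s['orientation'])
for c,dz in (('side',.002),): blocks(c,dz)
plan([(.5605,-.268,.0315,30,.25,1),(.5605,-.268,.0315,30,-1,4),(.5605,-.268,.18,30,-1,0)],step=.06)
E
```

```text
[ 0.56342191 -0.26995111  0.12846352] [179.54557452  -0.28783262  29.95635715]
side [258 248  28  24] c [ 560.6 -267.3] wh [66. 31.] long 29.9 dome [ 0.5596 -0.2691]
side [201 260  29  18] c [ 427.  -274.4] wh [33. 64.] long 172.3 dome [ 0.4271 -0.2774]
side [265 285  33  25] c [ 556.3 -380.6] wh [31. 64.] long 143.6 dome [ 0.5562 -0.3829]
side [215 290  32  29] c [ 448.5 -379.1] wh [64. 32.] long 28.4 dome [ 0.4485 -0.3813]
[{"linear": [0.001, 0.001, 0.043], "roll": -0.0, "hand": 0.25}, {"linear": [0.001, 0.002, 0.087], "roll": -0.0, "hand": 0.25}, {"linear": [0.001, 0.002, 0.087], "roll": -0.0, "hand": 0.25}, {"linear": [0.001, 0.002, 0.087], "roll": -0.0, "hand": -1}, {"linear": [0.001, 0.002, 0.087], "roll": -0.0, "hand": -1}]
[{"linear": [0.0, 0.0, -0.0], "roll": 0.0, "hand": -1}, {"linear": [0.0, 0.0, -0.0], "roll": 0.0, "hand": -1}, {"linear": [0.0, 0.0, -0.0], "roll": 0.0, "hand": -1}, {"linear": [0.0, 0.0, -0.049], "roll": 0.0, "hand": -1}, {"linear": [0.0, 0.0, -0.099], "roll": 0.0, "hand": -1}]
[{"linear": [0.0, 0.0, -0.049], "roll": 0.0, "hand": -1}]
```

>>> step_arm([
  {"linear":[0.0,0.0,0.046],"roll":0.0,"hand":0.25},
  {"linear":[0.0,0.0,0.092],"roll":0.0,"hand":0.25},
  {"linear":[0.0,0.0,0.092],"roll":0.0,"hand":0.25},
  {"linear":[0.0,0.0,0.092],"roll":0.0,"hand":-1},
  {"linear":[0.0,0.0,0.092],"roll":0.0,"hand":-1},
], force=40)

```text
time_s: 25.95
tcp_pos: [0.5623, -0.2693, 0.0356]
orientation: [179.7, -0.1, 29.9]
contact_force: [-0.1, -0.6, -0.6]
grip_width: 0.0289
grip_force: 41.3
```

>>> step_arm([
  {"linear":[0.0,0.0,0],"roll":0.0,"hand":-1},
  {"linear":[0.0,0.0,0],"roll":0.0,"hand":-1},
  {"linear":[0.0,0.0,0],"roll":0.0,"hand":-1},
])

```text
time_s: 26.32
tcp_pos: [0.5621, -0.2694, 0.0353]
orientation: [179.8, -0.1, 29.9]
contact_force: [0.7, 1.5, 7.5]
grip_width: 0.0292
grip_force: 42.3
```

>>> step_arm([
  {"linear":[0.0,0.0,-0.02],"roll":0.0,"hand":-1},
  {"linear":[0.0,0.0,-0.05],"roll":0.0,"hand":-1},
  {"linear":[0.0,0.0,-0.1],"roll":0.0,"hand":-1},
  {"linear":[0.0,0.0,-0.15],"roll":0.0,"hand":-1},
  {"linear":[0.0,0.0,-0.15],"roll":0.0,"hand":-1},
])

```text
time_s: 26.95
tcp_pos: [0.5631, -0.2703, 0.1902]
orientation: [179.4, -0.3, 29.9]
contact_force: [0.4, -0.1, -0.7]
grip_width: 0.0289
grip_force: 41.4
```

```bash
python3 - <<'E'
from h import *
place(.536,.191)
E
```

```text
[{"linear": [0.021, -0.041, 0.001], "roll": -0.106, "hand": -1}, {"linear": [0.041, -0.083, 0.002], "roll": -0.213, "hand": -1}, {"linear": [0.062, -0.124, 0.003], "roll": -0.319, "hand": -1}, {"linear": [0.083, -0.165, 0.004], "roll": -0.425, "hand": -1}, {"linear": [0.103, -0.207, 0.005], "roll": -0.532, "hand": -1}]
[{"linear": [0.039, -0.025, 0.001], "roll": -0.106, "hand": -1}, {"linear": [0.078, -0.05, 0.002], "roll": -0.213, "hand": -1}, {"linear": [0.116, -0.076, 0.003], "roll": -0.319, "hand": -1}, {"linear": [0.155, -0.101, 0.004], "roll": -0.425, "hand": -1}, {"linear": [0.194, -0.126, 0.005], "roll": -0.532, "hand": -1}]
[{"linear": [0.0, 0.0, -0.0], "roll": 0.0, "hand": -1}, {"linear": [0.0, 0.0, -0.0], "roll": 0.0, "hand": -1}, {"linear": [0.0, 0.0, 0.04], "roll": 0.0, "hand": -1}, {"linear": [0.0, 0.0, 0.08], "roll": 0.0, "hand": -1}, {"linear": [0.0, 0.0, 0.101], "roll": 0.0, "hand": -1}]
[{"linear": [0.0, 0.0, -0.0], "roll": 0.0, "hand": -1}, {"linear": [0.0, 0.0, -0.0], "roll": 0.0, "hand": -1}, {"linear": [0.0, 0.0, -0.0], "roll": 0.0, "hand": 0.1}, {"linear": [0.0, 0.0, -0.0], "roll": 0.0, "hand": 0.1}, {"linear": [0.0, 0.0, -0.0], "roll": 0.0, "hand": 0.1}]
[{"linear": [0.0, 0.0, -0.04], "roll": 0.0, "hand": 0.25}, {"linear": [0.0, 0.0, -0.081], "roll": 0.0, "hand": 0.25}, {"linear": [0.0, 0.0, -0.122], "roll": 0.0, "hand": 0.25}]
```

>>> step_arm([
  {"linear":[0.021,-0.041,0.001],"roll":-0.106,"hand":-1},
  {"linear":[0.041,-0.083,0.002],"roll":-0.213,"hand":-1},
  {"linear":[0.062,-0.124,0.003],"roll":-0.319,"hand":-1},
  {"linear":[0.083,-0.165,0.004],"roll":-0.425,"hand":-1},
  {"linear":[0.103,-0.207,0.005],"roll":-0.532,"hand":-1},
])

```text
time_s: 27.58
tcp_pos: [0.5455, -0.0364, 0.1769]
orientation: [-180.0, 0.0, 60.6]
contact_force: [-0.1, 0.3, -0.8]
grip_width: 0.0289
grip_force: 41.4
```

>>> step_arm([
  {"linear":[0.039,-0.025,0.001],"roll":-0.106,"hand":-1},
  {"linear":[0.078,-0.05,0.002],"roll":-0.213,"hand":-1},
  {"linear":[0.116,-0.076,0.003],"roll":-0.319,"hand":-1},
  {"linear":[0.155,-0.101,0.004],"roll":-0.425,"hand":-1},
  {"linear":[0.194,-0.126,0.005],"roll":-0.532,"hand":-1},
])

```text
time_s: 28.2
tcp_pos: [0.5319, 0.1943, 0.1719]
orientation: [-179.9, 0.0, 91.1]
contact_force: [-0.6, -0.4, -0.8]
grip_width: 0.0289
grip_force: 41.4
```

>>> step_arm([
  {"linear":[0.0,0.0,0],"roll":0.0,"hand":-1},
  {"linear":[0.0,0.0,0],"roll":0.0,"hand":-1},
  {"linear":[0.0,0.0,0.04],"roll":0.0,"hand":-1},
  {"linear":[0.0,0.0,0.08],"roll":0.0,"hand":-1},
  {"linear":[0.0,0.0,0.08],"roll":0.0,"hand":-1},
])

```text
time_s: 28.82
tcp_pos: [0.5299, 0.191, 0.0885]
orientation: [-179.5, 0.1, 90.7]
contact_force: [-1.0, -0.7, -1.7]
grip_width: 0.0288
grip_force: 41.3
```

```bash
python3 - <<'E'
from h import *
s=state();print(s['tcp_pos'],s['orientation'],s['grip_width'])
p,d,K,M=shot('scene'); cv2.imwrite('pics/chk1.png',cv2.resize(p[90:300,140:400],None,fx=2.5,fy=2.5))
E
```

```text
[0.52991435 0.19096593 0.08847984] [-1.79523540e+02  1.29519210e-01  9.07301057e+01] 0.02883337407485838
```

View pics/chk1.png

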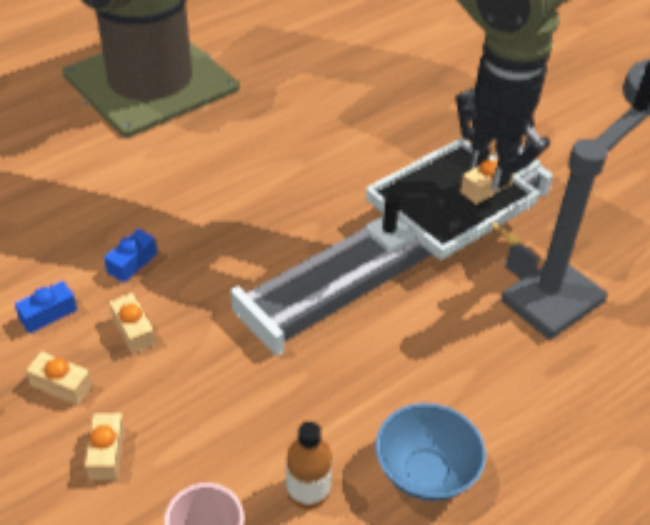

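>>> step_arm([
  {"linear":[0,0.005,0],"roll":0.0,"hand":-1},
  {"linear":[0,0.006,0.003],"roll":0.0,"hand":-1},
  {"linear":[0.0,0.006,0.006],"roll":0.0,"hand":-1},
  {"linear":[0.0,0.006,0.006],"roll":0.0,"hand":-1},
])

```text
time_s: 29.38
tcp_pos: [0.5387, 0.1932, 0.0863]
orientation: [-180.0, 0.0, 90.9]
contact_force: [-0.6, 0.6, -1.0]
grip_width: 0.0287
grip_force: 41.3
```

>>> step_arm([
  {"linear":[0,-0.002,0.001],"roll":0.0,"hand":-1},
  {"linear":[0,-0.002,0.003],"roll":0.0,"hand":-1},
  {"linear":[0.0,-0.002,0.003],"roll":0.0,"hand":-1},
])

```text
time_s: 29.75
tcp_pos: [0.5365, 0.1932, 0.083]
orientation: [-180.0, 0.0, 90.9]
contact_force: [0.8, -0.4, -0.5]
grip_width: 0.0291
grip_force: 41.3
```

>>> step_arm([
  {"linear":[0,0,0.001],"roll":0.0,"hand":-1},
  {"linear":[0,0,0.001],"roll":0.0,"hand":-1},
  {"linear":[0.0,0,0.001],"roll":0.0,"hand":0.1},
  {"linear":[0.0,0,0.001],"roll":0.0,"hand":0.1},
  {"linear":[0.0,0,0.001],"roll":0.0,"hand":0.1},
])

```text
time_s: 30.38
tcp_pos: [0.5369, 0.1932, 0.0825]
orientation: [180.0, -0.0, 90.9]
contact_force: [1.4, 1.3, -0.5]
grip_width: 0.0466
grip_force: 0.0
```

>>> step_arm([
  {"linear":[0,0,-0.04],"roll":0.0,"hand":0.1},
  {"linear":[0,0,-0.08],"roll":0.0,"hand":0.1},
  {"linear":[0.0,0,-0.12],"roll":0.0,"hand":0.25},
  {"linear":[0.0,0,-0.12],"roll":0.0,"hand":0.25},
  {"linear":[0.0,0,-0.12],"roll":0.0,"hand":0.25},
])

```text
time_s: 31.0
tcp_pos: [0.5364, 0.1931, 0.2017]
orientation: [-180.0, 0.0, 90.9]
contact_force: [-0.0, 0.6, -0.6]
grip_width: 0.0533
grip_force: 0.0
```

```bash
cat >> h.py <<'E'
def tray(cam='wrist',T=(.5075,.1525),yaw=.8,name=None):
    p,d,K,M=shot(cam); X=cloud(d,K,M); H=cv2.cvtColor(p,cv2.COLOR_BGR2HSV)
    if name: cv2.imwrite(f'pics/{name}.png',p)
    m=(X[...,2]>.056)&(X[...,2]<.1)&(abs(X[...,0]-T[0])<.07)&(abs(X[...,1]-T[1])<.085)&(H[...,1]>60)&(H[...,0]<28)
    n,l,st,ce=cv2.connectedComponentsWithStats(m.astype(np.uint8)); c,s=np.cos(np.radians(yaw)),np.sin(np.radians(yaw))
    for i in range(1,n):
        q=X[l==i]; t=q[abs(q[:,2]-.076)<.004]
        if st[i,4]<40 or len(t)<10: continue
        r=cv2.minAreaRect((t[:,:2]*1000).astype(np.float32)); dx,dy=r[0][0]/1000-T[0],r[0][1]/1000-T[1]
        print('in tray',np.round([dx*c+dy*s,-dx*s+dy*c],4),'wh',np.round(r[1]),round(r[2],1),'topz',np.median(t[:,2]).round(4),'zmax',q[:,2].max().round(4))
E
python3 - <<'E'
from h import *
s=state();print(s['tcp_pos'],s['orientation'],s['grip_width'])
tray('scene'); tray('side'); blocks('side',.002); blocks('scene')
pick(.428,-.276,170.5,z=.034)
E
```

```text
[0.53639468 0.19308264 0.20167019] [-1.79952975e+02  1.03424181e-02  9.08593904e+01] 0.053298218786338676
in tray [0.0312 0.0355] wh [31. 65.] 1.3 topz 0.0752 zmax 0.0907
in tray [0.0308 0.036 ] wh [30. 65.] 1.0 topz 0.0778 zmax 0.092
side [201 260  29  18] c [ 427.4 -275.1] wh [32. 63.] long 170.4 dome [ 0.4268 -0.2768]
side [265 285  33  25] c [ 556. -381.] wh [32. 64.] long 145.4 dome [ 0.5558 -0.3828]
side [215 290  32  29] c [ 448.7 -378.9] wh [64. 31.] long 28.2 dome [ 0.4486 -0.3808]
scene [184 208  18  22] c [ 428.3 -276.3] wh [30. 67.] long 172.1 dome [ 0.43   -0.2768]
scene [151 231  26  19] c [ 450.2 -380.5] wh [64. 32.] long 27.8 dome [ 0.4507 -0.3801]
scene [174 256  15  25] c [ 558.9 -382.6] wh [30. 64.] long 143.2 dome [ 0.5592 -0.3821]
scene [ 20 268  23  19] c [ 374.5 -699.4] wh [15. 38.] long 99.2 dome [ 0.3766 -0.698 ]
scene [ 14 310  24  21] c [ 484.1 -737.2] wh [14. 38.] long 104.6 dome [ 0.486  -0.7371]
scene [ 74 317  53  52] c [ 626.  -620.2] wh [100. 108.] long 97.6 dome [ 0.6279 -0.621 ]
scene [  0 344  16  25] c [ 542.1 -791.8] wh [12. 34.] long 128.1 dome 
[... 844 characters left out ...]
18, "hand": 0.25}]
[{"linear": [0.0, 0.0, 0.045], "roll": 0.0, "hand": 0.25}, {"linear": [0.0, 0.0, 0.091], "roll": 0.0, "hand": 0.25}, {"linear": [0.0, 0.0, 0.136], "roll": 0.0, "hand": 0.25}, {"linear": [0.0, 0.0, 0.136], "roll": 0.0, "hand": 0.25}, {"linear": [0.0, 0.0, 0.136], "roll": 0.0, "hand": -1}]
[{"linear": [0.0, 0.0, -0.0], "roll": 0.0, "hand": -1}, {"linear": [0.0, 0.0, -0.0], "roll": 0.0, "hand": -1}, {"linear": [0.0, 0.0, -0.0], "roll": 0.0, "hand": -1}, {"linear": [0.0, 0.0, -0.0], "roll": 0.0, "hand": -1}, {"linear": [0.0, 0.0, -0.049], "roll": 0.0, "hand": -1}]
[{"linear": [0.0, 0.0, -0.049], "roll": 0.0, "hand": -1}, {"linear": [0.0, 0.0, -0.097], "roll": 0.0, "hand": -1}]
```

>>> step_arm([
  {"linear":[-0.052,-0.013,0.003],"roll":-0.154,"hand":0.25},
  {"linear":[-0.104,-0.026,0.007],"roll":-0.309,"hand":0.25},
  {"linear":[-0.156,-0.038,0.01],"roll":-0.463,"hand":0.25},
  {"linear":[-0.208,-0.051,0.014],"roll":-0.618,"hand":0.25},
  {"linear":[-0.26,-0.064,0.017],"roll":-0.772,"hand":0.25},
])

```text
time_s: 31.82
tcp_pos: [0.4756, -0.0691, 0.1842]
orientation: [-180.0, -0.1, 135.4]
contact_force: [1.2, -0.3, 0.4]
grip_width: 0.0533
grip_force: 0.0
```

>>> step_arm([
  {"linear":[-0.028,-0.045,0.003],"roll":-0.154,"hand":0.25},
  {"linear":[-0.057,-0.091,0.007],"roll":-0.309,"hand":0.25},
  {"linear":[-0.085,-0.136,0.01],"roll":-0.463,"hand":0.25},
  {"linear":[-0.113,-0.181,0.014],"roll":-0.618,"hand":0.25},
  {"linear":[-0.113,-0.181,0.014],"roll":-0.618,"hand":0.25},
])

```text
time_s: 32.45
tcp_pos: [0.4275, -0.2782, 0.1701]
orientation: [180.0, -0.1, 170.2]
contact_force: [0.4, 0.2, -0.2]
grip_width: 0.0536
grip_force: 0.0
```

>>> step_arm([
  {"linear":[0.0,0.0,0.045],"roll":0.0,"hand":0.25},
  {"linear":[0.0,0.0,0.091],"roll":0.0,"hand":0.25},
  {"linear":[0.0,0.0,0.136],"roll":0.0,"hand":0.25},
  {"linear":[0.0,0.0,0.136],"roll":0.0,"hand":0.25},
  {"linear":[0.0,0.0,0.136],"roll":0.0,"hand":0.25},
])

```text
time_s: 33.08
tcp_pos: [0.4298, -0.2757, 0.0366]
orientation: [-180.0, 0.1, 170.5]
contact_force: [0.4, 0.1, 0.4]
grip_width: 0.0532
grip_force: 0.0
```

>>> step_arm([
  {"linear":[0.0,0.0,0],"roll":0.0,"hand":-1},
  {"linear":[0.0,0.0,0],"roll":0.0,"hand":-1},
  {"linear":[0.0,0.0,0],"roll":0.0,"hand":-1},
  {"linear":[0.0,0.0,0],"roll":0.0,"hand":-1},
  {"linear":[0.0,0.0,0],"roll":0.0,"hand":-1},
])

```text
time_s: 33.7
tcp_pos: [0.4306, -0.2769, 0.038]
orientation: [-179.9, 0.2, 170.5]
contact_force: [-0.5, 0.5, 7.2]
grip_width: 0.0285
grip_force: 41.0
```

>>> step_arm([
  {"linear":[0.0,0.0,-0.045],"roll":0.0,"hand":-1},
  {"linear":[0.0,0.0,-0.09],"roll":0.0,"hand":-1},
  {"linear":[0.0,0.0,-0.145],"roll":0.0,"hand":-1},
  {"linear":[0.0,0.0,-0.145],"roll":0.0,"hand":-1},
  {"linear":[0.0,0.0,-0.145],"roll":0.0,"hand":-1},
])

```text
time_s: 34.33
tcp_pos: [0.4287, -0.2755, 0.1803]
orientation: [-180.0, 0.0, 170.5]
contact_force: [0.3, 0.1, -1.7]
grip_width: 0.0289
grip_force: 40.1
```

```bash
python3 - <<'E'
from h import *
s=state();print(s['tcp_pos'],s['orientation'],s['grip_width'])
plan([(.478,.190,.18,90.8,-1,4)])
E
```

```text
[ 0.42869579 -0.27553979  0.18029116] [-1.79995440e+02  9.04300365e-03  1.70494485e+02] 0.02892740263790866
[{"linear": [0.003, 0.047, 0.0], "roll": 0.139, "hand": -1}, {"linear": [0.006, 0.093, 0.0], "roll": 0.278, "hand": -1}, {"linear": [0.008, 0.14, 0.0], "roll": 0.417, "hand": -1}, {"linear": [0.011, 0.187, 0.0], "roll": 0.556, "hand": -1}, {"linear": [0.014, 0.234, 0.0], "roll": 0.695, "hand": -1}]
[{"linear": [0.032, 0.034, 0.0], "roll": 0.139, "hand": -1}, {"linear": [0.064, 0.068, 0.0], "roll": 0.278, "hand": -1}, {"linear": [0.096, 0.102, 0.0], "roll": 0.417, "hand": -1}, {"linear": [0.128, 0.136, 0.0], "roll": 0.556, "hand": -1}, {"linear": [0.161, 0.17, 0.0], "roll": 0.695, "hand": -1}]
[{"linear": [0.0, 0.0, -0.0], "roll": 0.0, "hand": -1}, {"linear": [0.0, 0.0, -0.0], "roll": 0.0, "hand": -1}, {"linear": [0.0, 0.0, -0.0], "roll": 0.0, "hand": -1}, {"linear": [0.0, 0.0, -0.0], "roll": 0.0, "hand": -1}]
```

>>> step_arm([
  {"linear":[0.003,0.047,0.0],"roll":0.139,"hand":-1},
  {"linear":[0.006,0.093,0.0],"roll":0.278,"hand":-1},
  {"linear":[0.008,0.14,0.0],"roll":0.417,"hand":-1},
  {"linear":[0.011,0.187,0.0],"roll":0.556,"hand":-1},
  {"linear":[0.014,0.234,0.0],"roll":0.695,"hand":-1},
])

```text
time_s: 34.95
tcp_pos: [0.4524, -0.0409, 0.1779]
orientation: [-179.9, -0.2, 130.4]
contact_force: [0.2, -0.3, -1.8]
grip_width: 0.0292
grip_force: 40.1
```

>>> step_arm([
  {"linear":[0.032,0.034,0.0],"roll":0.139,"hand":-1},
  {"linear":[0.064,0.068,0.0],"roll":0.278,"hand":-1},
  {"linear":[0.096,0.102,0.0],"roll":0.417,"hand":-1},
  {"linear":[0.128,0.136,0.0],"roll":0.556,"hand":-1},
  {"linear":[0.161,0.17,0.0],"roll":0.695,"hand":-1},
])

```text
time_s: 35.58
tcp_pos: [0.4763, 0.1915, 0.1778]
orientation: [-179.8, 0.1, 90.6]
contact_force: [0.1, -0.8, -0.2]
grip_width: 0.0289
grip_force: 40.1
```

>>> step_arm([
  {"linear":[0.0,0.0,0],"roll":0.0,"hand":-1},
  {"linear":[0.0,0.0,0],"roll":0.0,"hand":-1},
  {"linear":[0.0,0.0,0.04],"roll":0.0,"hand":-1},
  {"linear":[0.0,0.0,0.08],"roll":0.0,"hand":-1},
  {"linear":[0.0,0.0,0.08],"roll":0.0,"hand":-1},
])

```text
time_s: 36.2
tcp_pos: [0.4745, 0.1881, 0.0961]
orientation: [-179.5, 0.1, 90.8]
contact_force: [-0.6, -0.3, -0.4]
grip_width: 0.0289
grip_force: 40.1
```

>>> step_arm([
  {"linear":[0.0,0.0,0],"roll":0.0,"hand":-1},
  {"linear":[0.0,0.0,0],"roll":0.0,"hand":-1},
])

```text
time_s: 36.45
tcp_pos: [0.4792, 0.1904, 0.1026]
orientation: [179.8, -0.1, 90.8]
contact_force: [0.6, 1.1, -0.2]
grip_width: 0.0288
grip_force: 40.1
```

```bash
python3 - <<'E'
from h import *
s=state();print(s['tcp_pos'],s['orientation'],s['grip_width'])
tray('scene'); tray('side')
p,d,K,M=shot('side'); cv2.imwrite('pics/chk2.png',cv2.resize(p[60:260,180:380],None,fx=3,fy=3))
E
```

```text
[0.47924609 0.1903724  0.10258069] [ 1.79786328e+02 -5.37517500e-02  9.08348674e+01] 0.028784876787787742
in tray [-0.0147  0.0349] wh [67. 27.] 64.1 topz 0.0747 zmax 0.0996
in tray [0.0318 0.0374] wh [65. 31.] 89.6 topz 0.0752 zmax 0.0881
in tray [-0.0336  0.0208] wh [20. 42.] 45.1 topz 0.0762 zmax 0.0995
in tray [0.0308 0.0367] wh [66. 30.] 89.9 topz 0.0778 zmax 0.0901
```

>>> step_arm([
  {"linear":[0.0,0.0,0.006],"roll":0.0,"hand":-1},
  {"linear":[0.0,0.0,0.012],"roll":0.0,"hand":-1},
  {"linear":[0.0,0.0,0.017],"roll":0.0,"hand":-1},
  {"linear":[0.0,0.0,0.017],"roll":0.0,"hand":-1},
  {"linear":[0.0,0.0,0.017],"roll":0.0,"hand":-1},
])

```text
time_s: 37.22
tcp_pos: [0.4777, 0.1903, 0.084]
orientation: [-180.0, 0.0, 90.9]
contact_force: [-3.3, -1.5, 6.3]
grip_width: 0.0288
grip_force: 41.0
```

>>> step_arm([
  {"linear":[0,0,0],"roll":0.0,"hand":0.1},
  {"linear":[0,0,0],"roll":0.0,"hand":0.1},
  {"linear":[0.0,0,0],"roll":0.0,"hand":0.1},
  {"linear":[0.0,0,-0.03],"roll":0.0,"hand":0.1},
  {"linear":[0.0,0,-0.07],"roll":0.0,"hand":0.1},
])

```text
time_s: 37.85
tcp_pos: [0.4766, 0.1899, 0.1525]
orientation: [-179.8, 0.1, 90.9]
contact_force: [-0.6, 0.4, -0.1]
grip_width: 0.0469
grip_force: 0.0
```

>>> step_arm([
  {"linear":[0,0,-0.05],"roll":0.0,"hand":0.25},
  {"linear":[0,0,-0.05],"roll":0.0,"hand":0.25},
  {"linear":[0,0,-0.05],"roll":0.0,"hand":0.25},
])

```text
time_s: 38.22
tcp_pos: [0.4775, 0.1902, 0.2029]
orientation: [-180.0, 0.0, 90.9]
contact_force: [0.5, 1.4, -1.1]
grip_width: 0.0532
grip_force: 0.0
```

```bash
python3 - <<'E'
from h import *
s=state();print(s['tcp_pos'],s['orientation'],s['grip_width'])
tray('scene'); tray('side'); blocks('side',.002)
plan([(.4495,-.3795,.17,28.2,.25,2)],step=.06)
E
```

```text
[0.47747931 0.19020892 0.20287254] [-1.79977413e+02  7.05389862e-03  9.08603691e+01] 0.05318700285303901
in tray [-0.0268  0.0406] wh [66. 30.] 89.7 topz 0.0754 zmax 0.0884
in tray [0.0311 0.0365] wh [30. 67.] 1.0 topz 0.0753 zmax 0.0906
in tray [0.0308 0.0361] wh [71. 30.] 89.9 topz 0.0778 zmax 0.0907
in tray [-0.0291  0.0392] wh [28. 66.] 2.6 topz 0.078 zmax 0.0896
side [265 285  33  25] c [ 556.1 -381. ] wh [32. 64.] long 142.6 dome [ 0.5561 -0.3823]
side [215 290  32  29] c [ 448.3 -378.8] wh [64. 31.] long 28.7 dome [ 0.4482 -0.3808]
[{"linear": [-0.057, -0.004, 0.003], "roll": 0.109, "hand": 0.25}, {"linear": [-0.114, -0.007, 0.006], "roll": 0.219, "hand": 0.25}, {"linear": [-0.171, -0.011, 0.009], "roll": 0.328, "hand": 0.25}, {"linear": [-0.228, -0.014, 0.013], "roll": 0.437, "hand": 0.25}, {"linear": [-0.285, -0.018, 0.016], "roll": 0.547, "hand": 0.25}]
[{"linear": [-0.05, 0.027, 0.003], "roll": 0.109, "hand": 0.25}, {"linear": [-0.101, 0.053, 0.006], "roll": 0.219, "hand": 0.25}, {"linear": [-0.151, 0.08, 0.009], "roll": 0.328, "hand": 0.25}, {"linear": [-0.202, 0.106, 0.013], "roll": 0.437, "hand": 0.25}, {"linear": [-0.252, 0.133, 0.016], "roll": 0.547, "hand": 0.25}]
[{"linear": [0.0, 0.0, -0.0], "roll": 0.0, "hand": 0.25}, {"linear": [0.0, 0.0, -0.0], "roll": 0.0, "hand": 0.25}]
```

>>> step_arm([
  {"linear":[-0.057,-0.004,0.003],"roll":0.109,"hand":0.25},
  {"linear":[-0.114,-0.007,0.006],"roll":0.219,"hand":0.25},
  {"linear":[-0.171,-0.011,0.009],"roll":0.328,"hand":0.25},
  {"linear":[-0.228,-0.014,0.013],"roll":0.437,"hand":0.25},
  {"linear":[-0.285,-0.018,0.016],"roll":0.547,"hand":0.25},
])

```text
time_s: 39.0
tcp_pos: [0.463, -0.0965, 0.1858]
orientation: [-179.9, 0.0, 59.3]
contact_force: [1.7, 0.2, 1.4]
grip_width: 0.0536
grip_force: 0.0
```

>>> step_arm([
  {"linear":[-0.05,0.027,0.003],"roll":0.109,"hand":0.25},
  {"linear":[-0.101,0.053,0.006],"roll":0.219,"hand":0.25},
  {"linear":[-0.151,0.08,0.009],"roll":0.328,"hand":0.25},
  {"linear":[-0.202,0.106,0.013],"roll":0.437,"hand":0.25},
  {"linear":[-0.252,0.133,0.016],"roll":0.547,"hand":0.25},
])

```text
time_s: 39.62
tcp_pos: [0.4498, -0.381, 0.1694]
orientation: [-179.8, 0.0, 27.9]
contact_force: [-0.4, -0.6, -0.3]
grip_width: 0.0535
grip_force: 0.0
```

>>> step_arm([
  {"linear":[0.0,0.0,0],"roll":0.0,"hand":0.25},
  {"linear":[0.0,0.0,0.045],"roll":0.0,"hand":0.25},
  {"linear":[0.0,0.0,0.091],"roll":0.0,"hand":0.25},
  {"linear":[0.0,0.0,0.136],"roll":0.0,"hand":0.25},
  {"linear":[0.0,0.0,0.136],"roll":0.0,"hand":0.25},
])

```text
time_s: 40.25
tcp_pos: [0.4478, -0.3756, 0.0301]
orientation: [-179.4, 0.2, 28.2]
contact_force: [-0.4, 0.1, -0.3]
grip_width: 0.0531
grip_force: 0.0
```

>>> step_arm([
  {"linear":[0.0,0.0,0],"roll":0.0,"hand":0.25},
  {"linear":[0.0,0.0,0],"roll":0.0,"hand":-1},
  {"linear":[0.0,0.0,0],"roll":0.0,"hand":-1},
  {"linear":[0.0,0.0,0],"roll":0.0,"hand":-1},
  {"linear":[0.0,0.0,0],"roll":0.0,"hand":-1},
])

```text
time_s: 40.88
tcp_pos: [0.4523, -0.3809, 0.0381]
orientation: [179.8, -0.1, 28.2]
contact_force: [0.6, 0.4, 6.3]
grip_width: 0.0287
grip_force: 41.0
```

>>> step_arm([
  {"linear":[0.0,0.0,-0.045],"roll":0.0,"hand":-1},
  {"linear":[0.0,0.0,-0.09],"roll":0.0,"hand":-1},
  {"linear":[0.0,0.0,-0.145],"roll":0.0,"hand":-1},
  {"linear":[0.0,0.0,-0.145],"roll":0.0,"hand":-1},
  {"linear":[0.0,0.0,-0.145],"roll":0.0,"hand":-1},
])

```text
time_s: 41.5
tcp_pos: [0.4506, -0.3794, 0.1803]
orientation: [180.0, -0.0, 28.2]
contact_force: [0.2, 0.4, -1.3]
grip_width: 0.0292
grip_force: 40.2
```

```bash
python3 - <<'E'
from h import *
s=state();print(s['tcp_pos'],s['orientation'],s['grip_width'])
blocks('side',.002)
plan([(.478,.114,.18,90.8,-1,2)])
E
```

```text
[ 0.45056657 -0.3793747   0.18033238] [ 1.79994495e+02 -1.64641081e-03  2.81746888e+01] 0.029195253156938997
side [265 285  33  25] c [ 556.3 -380.9] wh [32. 64.] long 142.6 dome [ 0.5556 -0.3823]
[{"linear": [0.026, -0.042, -0.0], "roll": -0.109, "hand": -1}, {"linear": [0.051, -0.084, -0.0], "roll": -0.219, "hand": -1}, {"linear": [0.077, -0.126, -0.0], "roll": -0.328, "hand": -1}, {"linear": [0.103, -0.169, -0.0], "roll": -0.437, "hand": -1}, {"linear": [0.129, -0.211, -0.001], "roll": -0.546, "hand": -1}]
[{"linear": [0.044, -0.023, -0.0], "roll": -0.109, "hand": -1}, {"linear": [0.088, -0.045, -0.0], "roll": -0.219, "hand": -1}, {"linear": [0.132, -0.068, -0.0], "roll": -0.328, "hand": -1}, {"linear": [0.176, -0.09, -0.0], "roll": -0.437, "hand": -1}, {"linear": [0.219, -0.113, -0.001], "roll": -0.546, "hand": -1}]
[{"linear": [0.0, 0.0, -0.0], "roll": 0.0, "hand": -1}, {"linear": [0.0, 0.0, -0.0], "roll": 0.0, "hand": -1}]
```

>>> step_arm([
  {"linear":[0.026,-0.042,0],"roll":-0.109,"hand":-1},
  {"linear":[0.051,-0.084,0],"roll":-0.219,"hand":-1},
  {"linear":[0.077,-0.126,0],"roll":-0.328,"hand":-1},
  {"linear":[0.103,-0.169,0],"roll":-0.437,"hand":-1},
  {"linear":[0.129,-0.211,0],"roll":-0.546,"hand":-1},
])

```text
time_s: 42.18
tcp_pos: [0.4635, -0.1307, 0.1779]
orientation: [-179.8, 0.0, 59.6]
contact_force: [0.3, 0.3, -1.1]
grip_width: 0.029
grip_force: 40.1
```

>>> step_arm([
  {"linear":[0.044,-0.023,0],"roll":-0.109,"hand":-1},
  {"linear":[0.088,-0.045,0],"roll":-0.219,"hand":-1},
  {"linear":[0.132,-0.068,0],"roll":-0.328,"hand":-1},
  {"linear":[0.176,-0.09,0],"roll":-0.437,"hand":-1},
  {"linear":[0.219,-0.113,0],"roll":-0.546,"hand":-1},
])

```text
time_s: 42.8
tcp_pos: [0.4775, 0.1148, 0.178]
orientation: [-179.8, 0.0, 91.0]
contact_force: [1.0, -0.7, -0.3]
grip_width: 0.0288
grip_force: 40.1
```

>>> step_arm([
  {"linear":[0.0,0.0,0],"roll":0.0,"hand":-1},
  {"linear":[0.0,0.0,0],"roll":0.0,"hand":-1},
  {"linear":[0.0,0.0,0.03],"roll":0.0,"hand":-1},
  {"linear":[0.0,0.0,0.06],"roll":0.0,"hand":-1},
  {"linear":[0.0,0.0,0.08],"roll":0.0,"hand":-1},
])

```text
time_s: 43.42
tcp_pos: [0.4777, 0.1117, 0.098]
orientation: [-179.8, 0.0, 90.6]
contact_force: [-0.2, -0.3, -0.7]
grip_width: 0.0289
grip_force: 40.1
```

>>> step_arm([
  {"linear":[0.0,0.0,0],"roll":0.0,"hand":-1},
  {"linear":[0.0,0.0,0],"roll":0.0,"hand":-1},
  {"linear":[0.0,0.0,0],"roll":0.0,"hand":-1},
])

```text
time_s: 43.8
tcp_pos: [0.4797, 0.1131, 0.1016]
orientation: [179.9, -0.0, 90.7]
contact_force: [1.0, -0.2, -0.6]
grip_width: 0.029
grip_force: 40.1
```

>>> step_arm([
  {"linear":[0.0,0.0,0.006],"roll":0.0,"hand":-1},
  {"linear":[0.0,0.0,0.012],"roll":0.0,"hand":-1},
  {"linear":[0.0,0.0,0.016],"roll":0.0,"hand":-1},
  {"linear":[0.0,0.0,0.017],"roll":0.0,"hand":-1},
  {"linear":[0.0,0.0,0.017],"roll":0.0,"hand":-1},
])

```text
time_s: 44.42
tcp_pos: [0.479, 0.1134, 0.0841]
orientation: [-180.0, 0.0, 90.8]
contact_force: [-3.7, -0.3, 6.6]
grip_width: 0.0286
grip_force: 40.9
```

```bash
python3 - <<'E'
from h import *
s=state();print(s['tcp_pos'],s['contact_force'],s['grip_width']); tray('side'); blocks('side',.002)
E
```

```text
[0.47897837 0.11343917 0.08413727] [-3.71763294 -0.2820289   6.56984184] 0.02855742878096803
in tray [-0.0275 -0.0058] wh [141.  29.] 89.6 topz 0.0777 zmax 0.0948
in tray [0.0403 0.023 ] wh [53. 26.] 55.2 topz 0.0767 zmax 0.0883
side [265 285  33  25] c [ 555.8 -380.8] wh [32. 65.] long 144.5 dome [ 0.556  -0.3825]
```

Now release and go for the last one at (0.557, -0.381), long axis 144°.

>>> step_arm([
  {"linear":[0,0,0],"roll":0.0,"hand":0.1},
  {"linear":[0,0,0],"roll":0.0,"hand":0.1},
  {"linear":[0.0,0,0],"roll":0.0,"hand":0.1},
  {"linear":[0.0,0,-0.03],"roll":0.0,"hand":0.1},
  {"linear":[0.0,0,-0.07],"roll":0.0,"hand":0.1},
])

```text
time_s: 45.15
tcp_pos: [0.4777, 0.1132, 0.1525]
orientation: [-179.8, 0.0, 90.7]
contact_force: [0.2, -0.6, 0.8]
grip_width: 0.0468
grip_force: 0.0
```

>>> step_arm([
  {"linear":[0,0,-0.05],"roll":0.0,"hand":0.25},
  {"linear":[0,0,-0.05],"roll":0.0,"hand":0.25},
  {"linear":[0,0,-0.05],"roll":0.0,"hand":0.25},
])

```text
time_s: 45.52
tcp_pos: [0.4786, 0.1133, 0.2029]
orientation: [-180.0, 0.0, 90.7]
contact_force: [0.2, -0.3, -0.7]
grip_width: 0.0533
grip_force: 0.0
```

```bash
python3 - <<'E'
from h import *
s=state();print(s['tcp_pos'],s['orientation'],s['grip_width'])
tray('scene'); tray('side'); blocks('side',.002)
plan([(.557,-.3815,.17,144,.25,2)],step=.06)
E
```

```text
[0.47857635 0.11333711 0.20286988] [-1.79974910e+02  2.85441414e-03  9.07453726e+01] 0.05329323258416791
in tray [-0.027  -0.0022] wh [ 32. 147.] 1.0 topz 0.0752 zmax 0.0897
in tray [0.0317 0.0353] wh [30. 68.] 0.5 topz 0.0749 zmax 0.0905
in tray [0.0306 0.036 ] wh [66. 30.] 89.8 topz 0.0779 zmax 0.0907
in tray [-0.0282  0.0001] wh [ 30. 151.] 0.8 topz 0.0778 zmax 0.0914
side [265 285  33  25] c [ 556.2 -380.6] wh [31. 65.] long 145.7 dome [ 0.5559 -0.3827]
[{"linear": [-0.055, 0.008, 0.003], "roll": -0.103, "hand": 0.25}, {"linear": [-0.11, 0.016, 0.007], "roll": -0.207, "hand": 0.25}, {"linear": [-0.165, 0.024, 0.01], "roll": -0.31, "hand": 0.25}, {"linear": [-0.22, 0.032, 0.014], "roll": -0.413, "hand": 0.25}, {"linear": [-0.275, 0.04, 0.017], "roll": -0.516, "hand": 0.25}]
[{"linear": [-0.052, -0.02, 0.003], "roll": -0.103, "hand": 0.25}, {"linear": [-0.104, -0.04, 0.007], "roll": -0.207, "hand": 0.25}, {"linear": [-0.156, -0.06, 0.01], "roll": -0.31, "hand": 0.25}, {"linear": [-0.208, -0.081, 0.014], "roll": -0.413, "hand": 0.25}, {"linear": [-0.208, -0.081, 0.014], "roll": -0.413, "hand": 0.25}]
[{"linear": [0.0, 0.0, -0.0], "roll": 0.0, "hand": 0.25}]
```

>>> step_arm([
  {"linear":[-0.055,0.008,0.003],"roll":-0.103,"hand":0.25},
  {"linear":[-0.11,0.016,0.007],"roll":-0.207,"hand":0.25},
  {"linear":[-0.165,0.024,0.01],"roll":-0.31,"hand":0.25},
  {"linear":[-0.22,0.032,0.014],"roll":-0.413,"hand":0.25},
  {"linear":[-0.275,0.04,0.017],"roll":-0.516,"hand":0.25},
])

```text
time_s: 46.3
tcp_pos: [0.5217, -0.1626, 0.1846]
orientation: [-179.9, -0.1, 120.5]
contact_force: [0.4, 0.0, 0.4]
grip_width: 0.0532
grip_force: 0.0
```

>>> step_arm([
  {"linear":[-0.052,-0.02,0.003],"roll":-0.103,"hand":0.25},
  {"linear":[-0.104,-0.04,0.007],"roll":-0.207,"hand":0.25},
  {"linear":[-0.156,-0.06,0.01],"roll":-0.31,"hand":0.25},
  {"linear":[-0.208,-0.081,0.014],"roll":-0.413,"hand":0.25},
  {"linear":[-0.208,-0.081,0.014],"roll":-0.413,"hand":0.25},
])

```text
time_s: 46.92
tcp_pos: [0.5564, -0.3844, 0.1694]
orientation: [-180.0, -0.2, 143.7]
contact_force: [-0.3, 0.1, -0.1]
grip_width: 0.0534
grip_force: 0.0
```

>>> step_arm([
  {"linear":[0.0,0.0,0],"roll":0.0,"hand":0.25},
  {"linear":[0.0,0.0,0.045],"roll":0.0,"hand":0.25},
  {"linear":[0.0,0.0,0.091],"roll":0.0,"hand":0.25},
  {"linear":[0.0,0.0,0.136],"roll":0.0,"hand":0.25},
  {"linear":[0.0,0.0,0.136],"roll":0.0,"hand":0.25},
])

```text
time_s: 47.55
tcp_pos: [0.5545, -0.3774, 0.0314]
orientation: [180.0, -0.6, 144.1]
contact_force: [0.4, -0.6, 0.7]
grip_width: 0.0533
grip_force: 0.0
```

>>> step_arm([
  {"linear":[0.0,0.0,0],"roll":0.0,"hand":0.25},
  {"linear":[0.0,0.0,0],"roll":0.0,"hand":-1},
  {"linear":[0.0,0.0,0],"roll":0.0,"hand":-1},
  {"linear":[0.0,0.0,0],"roll":0.0,"hand":-1},
  {"linear":[0.0,0.0,0],"roll":0.0,"hand":-1},
])

```text
time_s: 48.18
tcp_pos: [0.5592, -0.3827, 0.0397]
orientation: [180.0, 0.3, 144.0]
contact_force: [0.5, 0.8, 7.6]
grip_width: 0.0289
grip_force: 40.9
```

>>> step_arm([
  {"linear":[0.0,0.0,-0.045],"roll":0.0,"hand":-1},
  {"linear":[0.0,0.0,-0.09],"roll":0.0,"hand":-1},
  {"linear":[0.0,0.0,-0.145],"roll":0.0,"hand":-1},
  {"linear":[0.0,0.0,-0.145],"roll":0.0,"hand":-1},
  {"linear":[0.0,0.0,-0.145],"roll":0.0,"hand":-1},
])

```text
time_s: 48.8
tcp_pos: [0.5572, -0.3814, 0.1814]
orientation: [-180.0, 0.0, 144.0]
contact_force: [-1.1, 0.3, -2.3]
grip_width: 0.029
grip_force: 40.0
```

```bash
python3 - <<'E'
from h import *
s=state();print(s['tcp_pos'],s['orientation'],s['grip_width'])
blocks('side',.002)
plan([(.536,.113,.18,90.8,-1,2)])
E
```

```text
[ 0.55722812 -0.38142812  0.18143939] [-1.79999617e+02  1.09967979e-02  1.43964408e+02] 0.02900235083351432
[{"linear": [0.031, 0.039, -0.0], "roll": 0.093, "hand": -1}, {"linear": [0.061, 0.077, -0.0], "roll": 0.186, "hand": -1}, {"linear": [0.092, 0.116, -0.0], "roll": 0.278, "hand": -1}, {"linear": [0.123, 0.155, -0.0], "roll": 0.371, "hand": -1}, {"linear": [0.154, 0.194, -0.0], "roll": 0.464, "hand": -1}]
[{"linear": [0.045, 0.021, -0.0], "roll": 0.093, "hand": -1}, {"linear": [0.09, 0.042, -0.0], "roll": 0.186, "hand": -1}, {"linear": [0.134, 0.063, -0.0], "roll": 0.278, "hand": -1}, {"linear": [0.179, 0.084, -0.0], "roll": 0.371, "hand": -1}, {"linear": [0.224, 0.104, -0.0], "roll": 0.464, "hand": -1}]
[{"linear": [0.0, 0.0, -0.0], "roll": 0.0, "hand": -1}, {"linear": [0.0, 0.0, -0.0], "roll": 0.0, "hand": -1}]
```

>>> step_arm([
  {"linear":[0.031,0.039,0],"roll":0.093,"hand":-1},
  {"linear":[0.061,0.077,0],"roll":0.186,"hand":-1},
  {"linear":[0.092,0.116,0],"roll":0.278,"hand":-1},
  {"linear":[0.123,0.155,0],"roll":0.371,"hand":-1},
  {"linear":[0.154,0.194,0],"roll":0.464,"hand":-1},
])

```text
time_s: 49.48
tcp_pos: [0.5455, -0.1321, 0.1787]
orientation: [-179.8, -0.2, 117.2]
contact_force: [0.6, -0.4, -0.1]
grip_width: 0.0289
grip_force: 40.0
```

>>> step_arm([
  {"linear":[0.045,0.021,0],"roll":0.093,"hand":-1},
  {"linear":[0.09,0.042,0],"roll":0.186,"hand":-1},
  {"linear":[0.134,0.063,0],"roll":0.278,"hand":-1},
  {"linear":[0.179,0.084,0],"roll":0.371,"hand":-1},
  {"linear":[0.224,0.104,0],"roll":0.464,"hand":-1},
])

```text
time_s: 50.1
tcp_pos: [0.5347, 0.1141, 0.1788]
orientation: [-179.8, 0.0, 90.6]
contact_force: [0.5, 1.1, -0.5]
grip_width: 0.029
grip_force: 40.0
```

>>> step_arm([
  {"linear":[0.0,0.0,0],"roll":0.0,"hand":-1},
  {"linear":[0.0,0.0,0],"roll":0.0,"hand":-1},
  {"linear":[0.0,0.0,0.03],"roll":0.0,"hand":-1},
  {"linear":[0.0,0.0,0.06],"roll":0.0,"hand":-1},
  {"linear":[0.0,0.0,0.08],"roll":0.0,"hand":-1},
])

```text
time_s: 50.72
tcp_pos: [0.5354, 0.1111, 0.0991]
orientation: [-179.8, 0.0, 90.7]
contact_force: [-0.5, 0.2, -0.8]
grip_width: 0.029
grip_force: 40.0
```

>>> step_arm([
  {"linear":[0.0,0.0,0],"roll":0.0,"hand":-1},
  {"linear":[0.0,0.0,0],"roll":0.0,"hand":-1},
  {"linear":[0.0,0.0,0],"roll":0.0,"hand":-1},
])

```text
time_s: 51.1
tcp_pos: [0.5374, 0.1127, 0.1029]
orientation: [179.8, -0.0, 90.8]
contact_force: [0.2, 0.3, -0.7]
grip_width: 0.0288
grip_force: 40.0
```

```bash
python3 - <<'E'
from h import *
s=state();print(s['tcp_pos'],s['orientation'],s['grip_width'])
tray('scene'); p,d,K,M=shot('side'); cv2.imwrite('pics/chk3.png',cv2.resize(p[60:300,180:380],None,fx=2.5,fy=2.5))
E
```

```text
[0.53741144 0.11269    0.10288045] [ 1.79845166e+02 -1.58785120e-02  9.07953988e+01] 0.028845022359230848
in tray [ 0.0015 -0.0052] wh [147.  90.] 89.6 topz 0.075 zmax 0.0994
```

View pics/chk3.png

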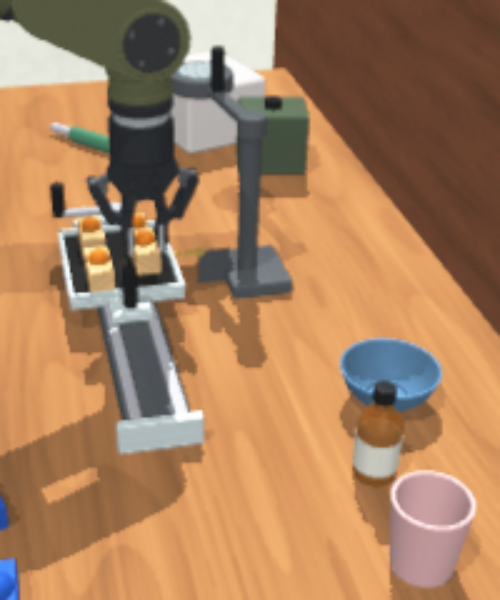

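>>> step_arm([
  {"linear":[0.0,0.0,0.006],"roll":0.0,"hand":-1},
  {"linear":[0.0,0.0,0.012],"roll":0.0,"hand":-1},
  {"linear":[0.0,0.0,0.015],"roll":0.0,"hand":-1},
  {"linear":[0.0,0.0,0.017],"roll":0.0,"hand":-1},
  {"linear":[0.0,0.0,0.017],"roll":0.0,"hand":-1},
])

```text
time_s: 51.82
tcp_pos: [0.5366, 0.1128, 0.0856]
orientation: [-180.0, 0.0, 90.8]
contact_force: [-3.5, -0.1, 7.2]
grip_width: 0.0286
grip_force: 40.9
```

>>> step_arm([
  {"linear":[0,0,0],"roll":0.0,"hand":0.1},
  {"linear":[0,0,0],"roll":0.0,"hand":0.1},
  {"linear":[0.0,0,0],"roll":0.0,"hand":0.1},
  {"linear":[0.0,0,-0.03],"roll":0.0,"hand":0.1},
  {"linear":[0.0,0,-0.07],"roll":0.0,"hand":0.1},
])

```text
time_s: 52.45
tcp_pos: [0.5352, 0.1125, 0.1534]
orientation: [-179.8, 0.0, 90.8]
contact_force: [0.5, -0.0, -0.5]
grip_width: 0.047
grip_force: 0.0
```

>>> step_arm([
  {"linear":[0,0,-0.06],"roll":0.0,"hand":1},
  {"linear":[0,0,-0.12],"roll":0.0,"hand":1},
  {"linear":[0,0,-0.18],"roll":0.0,"hand":1},
  {"linear":[0,0,-0.21],"roll":0.0,"hand":1},
  {"linear":[0,0,-0.21],"roll":0.0,"hand":1},
])

```text
time_s: 53.08
tcp_pos: [0.5374, 0.1128, 0.3679]
orientation: [179.6, -0.0, 90.8]
contact_force: [-0.1, -0.9, -0.5]
grip_width: 0.0854
grip_force: 0.0
```

```bash
python3 - <<'E'
from h import *
tray('scene'); tray('side'); tray('wrist'); blocks('side',.002); a=look('w8'); lever(*a)
p,d,K,M=a; X=cloud(d,K,M); q=X[(X[...,2]>.265)&(X[...,2]<.29)]
if len(q)>50: print('pin',len(q),cv2.minEnclosingCircle((q[:,:2]*1000).astype(np.float32)))
b=shot('side'); X=cloud(b[1],b[2],b[3])-[0,0,.002]; q=X[(X[...,2]>.26)&(X[...,2]<.285)&(abs(X[...,0]-.65)<.05)&(abs(X[...,1]-.25)<.05)]; print('pin side',len(q),q.min(0),q.max(0))
E
```

```text
in tray [-0.0265  0.04  ] wh [32. 64.] 0.8 topz 0.0754 zmax 0.0893
in tray [ 0.0317 -0.0006] wh [141.  31.] 89.8 topz 0.0753 zmax 0.0893
in tray [-0.0271 -0.0441] wh [31. 65.] 1.4 topz 0.0753 zmax 0.0891
in tray [0.0302 0.0008] wh [ 30. 143.] 0.0 topz 0.0775 zmax 0.0921
in tray [-0.0281 -0.0004] wh [ 30. 153.] 0.8 topz 0.0775 zmax 0.0919
in tray [-0.03    0.0425] wh [30. 63.] 1.0 topz 0.0768 zmax 0.0904
in tray [0.0292 0.0383] wh [29. 64.] 0.2 topz 0.0768 zmax 0.0906
in tray [ 0.0278 -0.0365] wh [30. 63.] 0.8 topz 0.0768 zmax 0.0902
in tray [-0.0299 -0.0416] wh [30. 64.] 0.8 topz 0.0768 zmax 0.0905
side [325 372  17  12] c [ 601.5 -573.4] wh [36.  9.] long 31.3 dome [ 0.5981 -0.5886]
[0.5356 0.1126 0.3615] [-1.7975e+02  2.0000e-02  9.0800e+01]
rim [506.9 149.9] [141.1 177.5] 0.91 [ 176   39  120  145 2434]
([306, 108, 23, 14, 143], array([0.6111, 0.1536, 0.0516]), array([ 0.5936,  0.1451, -0.    ]), array([0.6214, 0.161 , 0.0534]))
([294, 112, 9, 4, 36], array([0.5849, 0.1526, 0.0503]), array([ 5.786e-01,  1.516e-01, -3.000e-04]), array([0.5945, 0.1546, 0.0532]))
post/knob [160   0  19   9 108] [array([440.8, 267.1]), np.float64(7.0)] 0.1062
post/knob [229 199  15  15 171] [array([508.4,  45.6]), np.float64(8.5)] 0.1011
lever [ 172    0   84   25 1235] rect ((482.5479431152344, 265.4776306152344), (23.20098114013672, 92.03182220458984), 88.72435760498047) line [ 9.9814391e-01 -6.0899679e-02  4.9079807e+02  2.6732587e+02]
pin side 37 [0.65092416 0.25121488 0.26039209] [0.66454987 0.26641352 0.28083776]
```

View pics/w8.png

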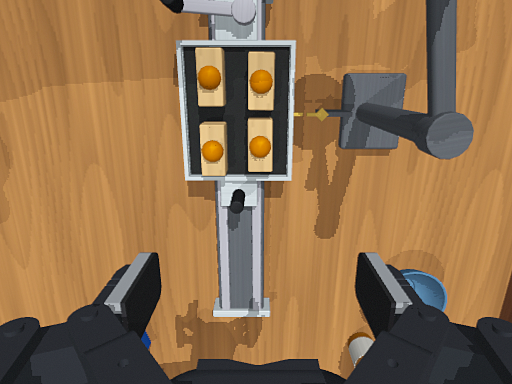

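```bash
python3 - <<'E'
from h import *
plan([(.6575,.260,.36,101.5,1,2),(.6575,.260,.266,101.5,1,2)])
print(); plan(arc((.679,.152),.1105,1.375,.01,.266,101.5,-1,9,3),start=(.6575,.260,.266,101.5))
E
```

```text
[{"linear": [0.036, 0.031, 0.0], "roll": -0.047, "hand": 1}, {"linear": [0.073, 0.062, 0.001], "roll": -0.093, "hand": 1}, {"linear": [0.109, 0.093, 0.001], "roll": -0.14, "hand": 1}, {"linear": [0.146, 0.124, 0.002], "roll": -0.187, "hand": 1}, {"linear": [0.146, 0.124, 0.002], "roll": -0.187, "hand": 1}]
[{"linear": [0.0, 0.0, -0.0], "roll": 0.0, "hand": 1}, {"linear": [0.0, 0.0, 0.047], "roll": 0.0, "hand": 1}, {"linear": [0.0, 0.0, 0.094], "roll": 0.0, "hand": 1}, {"linear": [0.0, 0.0, 0.094], "roll": 0.0, "hand": 1}, {"linear": [0.0, 0.0, 0.094], "roll": 0.0, "hand": 1}]

[{"linear": [-0.001, -0.017, -0.0], "roll": -0.152, "hand": -1}, {"linear": [-0.005, -0.033, -0.0], "roll": -0.303, "hand": -1}, {"linear": [-0.011, -0.049, -0.0], "roll": -0.455, "hand": -1}, {"linear": [-0.019, -0.063, -0.0], "roll": -0.607, "hand": -1}, {"linear": [-0.03, -0.076, -0.0], "roll": -0.758, "hand": -1}]
[{"linear": [-0.001, -0.017, -0.0], "roll": -0.152, "hand": -1}, {"linear": [-0.005, -0.033, -0.0], "roll": -0.303, "hand": -1}, {"linear": [-0.011, -0.049, -0.0], "roll": -0.455, "hand": -1}, {"linear": [-0.019, -0.063, -0.0], "roll": -0.607, "hand": -1}, {"linear": [-0.019, -0.063, -0.0], "roll": -0.607, "hand": -1}]
[{"linear": [0.0, 0.0, -0.0], "roll": 0.0, "hand": -1}, {"linear": [0.0, 0.0, -0.0], "roll": 0.0, "hand": -1}]
```

>>> step_arm([
  {"linear":[0.036,0.031,0.0],"roll":-0.047,"hand":1},
  {"linear":[0.073,0.062,0.001],"roll":-0.093,"hand":1},
  {"linear":[0.109,0.093,0.001],"roll":-0.14,"hand":1},
  {"linear":[0.146,0.124,0.002],"roll":-0.187,"hand":1},
  {"linear":[0.146,0.124,0.002],"roll":-0.187,"hand":1},
])

```text
time_s: 54.0
tcp_pos: [0.6589, 0.2625, 0.3581]
orientation: [-179.7, 0.0, 101.7]
contact_force: [-0.2, 0.4, -1.0]
grip_width: 0.0853
grip_force: 0.0
```

>>> step_arm([
  {"linear":[0.0,0.0,0],"roll":0.0,"hand":1},
  {"linear":[0.0,0.0,0.047],"roll":0.0,"hand":1},
  {"linear":[0.0,0.0,0.09],"roll":0.0,"hand":1},
  {"linear":[0.0,0.0,0.09],"roll":0.0,"hand":1},
  {"linear":[0.0,0.0,0.09],"roll":0.0,"hand":1},
])

```text
time_s: 54.62
tcp_pos: [0.6587, 0.26, 0.2748]
orientation: [179.8, -0.0, 101.5]
contact_force: [0.2, -0.5, 0.3]
grip_width: 0.0857
grip_force: 0.0
```

>>> step_arm([
  {"linear":[0.0,0.0,0],"roll":0.0,"hand":-1},
  {"linear":[0.0,0.0,0],"roll":0.0,"hand":-1},
  {"linear":[0.0,0.0,0],"roll":0.0,"hand":-1},
  {"linear":[0.0,0.0,0],"roll":0.0,"hand":-1},
  {"linear":[0.0,0.0,0],"roll":0.0,"hand":-1},
], force=25)

```text
time_s: 55.25
tcp_pos: [0.6583, 0.2605, 0.2729]
orientation: [180.0, -0.0, 101.5]
contact_force: [-0.8, 0.9, 2.1]
grip_width: 0.0172
grip_force: 24.8
```

Pin is gripped (17 mm); swing back.

>>> step_arm([
  {"linear":[-0.001,-0.017,0],"roll":-0.152,"hand":-1},
  {"linear":[-0.005,-0.033,0],"roll":-0.303,"hand":-1},
  {"linear":[-0.011,-0.049,0],"roll":-0.455,"hand":-1},
  {"linear":[-0.019,-0.063,0],"roll":-0.607,"hand":-1},
  {"linear":[-0.03,-0.076,0],"roll":-0.758,"hand":-1},
])

```text
time_s: 55.88
tcp_pos: [0.5897, 0.2169, 0.2728]
orientation: [179.8, -0.0, 145.3]
contact_force: [2.6, 3.3, 1.7]
grip_width: 0.017
grip_force: 25.1
```

>>> step_arm([
  {"linear":[-0.001,-0.017,0],"roll":-0.152,"hand":-1},
  {"linear":[-0.005,-0.033,0],"roll":-0.303,"hand":-1},
  {"linear":[-0.011,-0.049,0],"roll":-0.455,"hand":-1},
  {"linear":[-0.019,-0.063,0],"roll":-0.607,"hand":-1},
  {"linear":[-0.019,-0.063,0],"roll":-0.607,"hand":-1},
])

```text
time_s: 56.5
tcp_pos: [0.5695, 0.1528, 0.2728]
orientation: [-180.0, 0.1, 179.6]
contact_force: [1.3, -0.9, 1.0]
grip_width: 0.0173
grip_force: 25.2
```

>>> step_arm([
  {"linear":[0.0,0.0,0],"roll":0.0,"hand":-1},
  {"linear":[0.0,0.0,0],"roll":0.0,"hand":-1},
  {"linear":[0.0,0.0,0],"roll":0.0,"hand":-1},
])

```text
time_s: 56.88
tcp_pos: [0.5695, 0.1534, 0.2728]
orientation: [-180.0, 0.1, 179.7]
contact_force: [1.5, -1.9, 3.6]
grip_width: 0.0169
grip_force: 25.4
```

```bash
cat >> h.py <<'E'
def head():
    for c,dz in (('scene',0),('side',.002)):
        b=shot(c); X=cloud(b[1],b[2],b[3])-[0,0,dz]; m=(abs(X[...,2]-.229)<.006)&(X[...,0]<.56)&(X[...,0]>.42)&(X[...,1]>.05)&(X[...,1]<.35)
        n,l,st,ce=cv2.connectedComponentsWithStats(m.astype(np.uint8)); i=1+st[1:,4].argmax(); q=X[l==i]; print(c,len(q),cv2.minEnclosingCircle((q[:,:2]*1000).astype(np.float32)),q.min(0),q.max(0))
E
python3 - <<'E'
from h import *
s=state();print(s['tcp_pos'],s['orientation'],s['grip_width']); head()
E
```

```text
[0.5694933  0.15344611 0.27281579] [-1.79984364e+02  5.85145627e-02  1.79700851e+02] 0.016936472979882423
scene 434 ((509.80230712890625, 149.6901092529297), 45.68181610107422) [0.46417288 0.10560117 0.22324462] [0.55277558 0.19478806 0.23287307]
side 334 ((511.8076171875, 150.77342224121094), 48.05359649658203) [0.4650723  0.10532215 0.22312578] [0.55979924 0.19803839 0.23226726]
```

Head is at about (0.510, 0.150) against the tray at (0.5075, 0.1525). Release, rise and check.

>>> step_arm([
  {"linear":[0.0,0.0,0],"roll":0.0,"hand":1},
  {"linear":[0.0,0.0,0],"roll":0.0,"hand":1},
  {"linear":[0.0,0.0,0],"roll":0.0,"hand":1},
  {"linear":[0,0,-0.05],"roll":0,"hand":1},
  {"linear":[0,0,-0.1],"roll":0,"hand":1},
])

```text
time_s: 57.6
tcp_pos: [0.5686, 0.1534, 0.3723]
orientation: [-180.0, -0.2, 179.7]
contact_force: [-0.1, -0.2, -0.2]
grip_width: 0.0855
grip_force: 0.0
```

>>> step_arm([
  {"linear":[0.0,0.05,-0.03],"roll":0.0,"hand":1},
  {"linear":[0.03,-0.05,-0.03],"roll":0.1,"hand":1},
  {"linear":[0.03,-0.1,-0.03],"roll":0.1,"hand":1},
  {"linear":[0.03,-0.1,-0.03],"roll":0.1,"hand":1},
  {"linear":[0.03,-0.1,-0.03],"roll":0.1,"hand":1},
])

```text
time_s: 58.22
tcp_pos: [0.5384, 0.0521, 0.4023]
orientation: [180.0, -0.0, 173.8]
contact_force: [0.7, 0.2, -0.1]
grip_width: 0.0856
grip_force: 0.0
```

```bash
python3 - <<'E'
from h import *
s=state();print(s['tcp_pos'],s['joint_velocities'].round(2)); head(); tray('side'); tray('scene'); p,d,K,M=shot('scene'); cv2.imwrite('pics/fin.png',cv2.resize(p[90:330,120:400],None,fx=2.5,fy=2.5)); [print(b) for b in brass(p,d,K,M) if .57<b[1][0]<.66]
E
```

```text
[0.5383534  0.05211213 0.40230259] [ 2.21  0.91 -0.68  1.01 -0.34  0.81]
scene 465 ((509.03363037109375, 150.48573303222656), 46.923370361328125) [0.46351919 0.10401586 0.22310921] [0.55593185 0.19450948 0.23303984]
side 336 ((511.7190856933594, 151.80372619628906), 48.348697662353516) [0.46480014 0.10637648 0.22300808] [0.55995149 0.19496565 0.23269892]
in tray [0.0298 0.001 ] wh [ 30. 141.] 0.7 topz 0.0777 zmax 0.0908
in tray [-0.0278  0.0008] wh [ 30. 152.] 0.6 topz 0.0774 zmax 0.092
in tray [-0.0272  0.0399] wh [31. 65.] 2.0 topz 0.0755 zmax 0.0883
in tray [ 0.0315 -0.0015] wh [139.  33.] 88.1 topz 0.0753 zmax 0.09
in tray [-0.0267 -0.0433] wh [62. 30.] 88.8 topz 0.0749 zmax 0.0879
([413, 134, 7, 9, 54], array([0.5772, 0.5572, 0.0226]), array([0.5593, 0.5401, 0.0154]), array([0.5932, 0.5825, 0.0296]))
([341, 181, 7, 7, 25], array([0.6092, 0.1525, 0.0493]), array([ 0.5602,  0.1447, -0.002 ]), array([0.6198, 0.2049, 0.0522]))
```

View pics/fin.png

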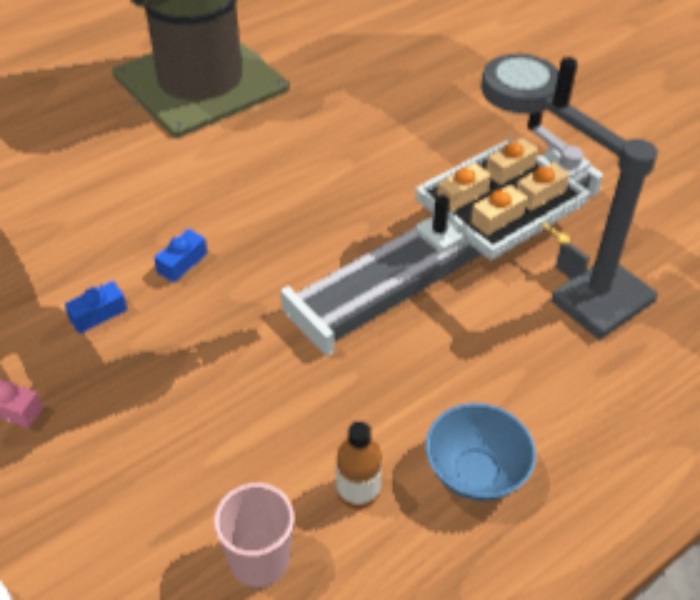

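The picture shows four amber blocks flat in the tray, the lamp head over it, the pointer at the arrow, and the glue, bowl, cup and look-alikes where they stood. Handing in.

```bash
python3 -c "
from h import *
print(env.hand_in())"
```

```text
the job is handed in; nothing more can be done
None
```

I handed the job in at about 58 s: four blocks flat in the tray, pointer within about 1 mm of the arrow, clamp locked, and the lamp head within about 5 mm of the tray centre; the hand-in returned no verdict.

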